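# Clip the chromatography columns back in their rack

## Task

Put the four loose steel columns away in the clip rack on the grey tray: press each one down into the pair of spring clips that just fits between its end nuts, so that the shortest goes in the most closely set clips and so on up to the longest in the most widely set. Leave every column centred between its nuts and snapped fully home in both clips, and do not disturb the vial or the wrench.

Things in the scene. Friction and masses are not known exactly. Their poses are not given: they have to be found in the camera images.
- mid_a (a point): The shortest steel column, lying on the bench: 104 mm long over all, a round tube 13 mm in diameter, bare for 70 mm between two hexagonal end nuts (20 mm across flats, 12 mm long), a small plug 5 mm long at each end; about 130 g. The point is the middle of its axis, 10 mm above the bench at the start; x runs along the tube, whose two ends are alike.
- mid_b (a point): The second shortest steel column, lying on the bench: 129 mm long over all, a round tube 13 mm in diameter, bare for 95 mm between two hexagonal end nuts (20 mm across flats, 12 mm long), a small plug 5 mm long at each end; about 155 g. The point is the middle of its axis, 10 mm above the bench at the start; x runs along the tube, whose two ends are alike.
- mid_c (a point): The second longest steel column, lying on the bench: 154 mm long over all, a round tube 13 mm in diameter, bare for 120 mm between two hexagonal end nuts (20 mm across flats, 12 mm long), a small plug 5 mm long at each end; about 180 g. The point is the middle of its axis, 10 mm above the bench at the start; x runs along the tube, whose two ends are alike.
- mid_d (a point): The longest steel column, lying on the bench: 179 mm long over all, a round tube 13 mm in diameter, bare for 145 mm between two hexagonal end nuts (20 mm across flats, 12 mm long), a small plug 5 mm long at each end; about 205 g. The point is the middle of its axis, 10 mm above the bench at the start; x runs along the tube, whose two ends are alike.
- seat_a (a point): Fixed bar with the most closely set clips: two black blocks with steel spring jaws, open upward, 54 mm over the outsides, 36 mm clear between. The point, midway, is where the middle of the seated column's axis lies: 40 mm above the bench, 24 mm above the 22 mm wide bar; x along the bar. Jaw mouths 26 mm wide, 16 mm above the point; snapping in takes 8 to 20 N.
- seat_b (a point): Fixed bar with the second most closely set clips: two black blocks with steel spring jaws, open upward, 79 mm over the outsides, 61 mm clear between. The point, midway, is where the middle of the seated column's axis lies: 40 mm above the bench, 24 mm above the 22 mm wide bar; x along the bar. Jaw mouths 26 mm wide, 16 mm above the point; snapping in takes 8 to 20 N.
- seat_c (a point): Fixed bar with the second most widely set clips: two black blocks with steel spring jaws, open upward, 104 mm over the outsides, 86 mm clear between. The point, midway, is where the middle of the seated column's axis lies: 40 mm above the bench, 24 mm above the 22 mm wide bar; x along the bar. Jaw mouths 26 mm wide, 16 mm above the point; snapping in takes 8 to 20 N.
- seat_d (a point): Fixed bar with the most widely set clips: two black blocks with steel spring jaws, open upward, 129 mm over the outsides, 111 mm clear between. The point, midway, is where the middle of the seated column's axis lies: 40 mm above the bench, 24 mm above the 22 mm wide bar; x along the bar. Jaw mouths 26 mm wide, 16 mm above the point; snapping in takes 8 to 20 N.
- vial_mid (a point): A small capped amber glass vial standing on the bench, 28 mm in diameter, 58 mm tall; the point is its centre. Not part of the job.
- wrench: An open-ended steel wrench lying flat on the bench, 150 mm long; its origin is the middle of its underside, x along it. Not part of the job.
Things that resemble listed ones, but are neither listed nor needed, are in the scene too. Leave any blue or orange look-alike of the part that bears mid_d alone.

How it is judged:
At the end, for the whole second after the job is handed in: Each column lies snapped in its own pair of clips (shortest column in the closest-set clips up to longest in the widest-set): the middle of its axis within 10 mm of its bar's point in all, within 4 mm across the bar and 3 mm in height, and the column within 0.06 rad of the bar's direction (y of mid_a in the frame of seat_a between -0.004 and 0.004 m and z of mid_a in the frame of seat_a between -0.003 and 0.003 m and angle between the x axis of mid_a and the x axis of seat_a, either way round below 0.06 rad and distance between mid_a and seat_a below 0.01 m and y of mid_b in the frame of seat_b between -0.004 and 0.004 m and z of mid_b in the frame of seat_b between -0.003 and 0.003 m and angle between the x axis of mid_b and the x axis of seat_b, either way round below 0.06 rad and distance between mid_b and seat_b below 0.01 m and y of mid_c in the frame of seat_c between -0.004 and 0.004 m and z of mid_c in the frame of seat_c between -0.003 and 0.003 m and angle between the x axis of mid_c and the x axis of seat_c, either way round below 0.06 rad and distance between mid_c and seat_c below 0.01 m and y of mid_d in the frame of seat_d between -0.004 and 0.004 m and z of mid_d in the frame of seat_d between -0.003 and 0.003 m and angle between the x axis of mid_d and the x axis of seat_d, either way round below 0.06 rad and distance between mid_d and seat_d below 0.01 m); the robot touches nothing.
It fails at once if the vial is knocked over or pushed more than 20 mm (distance of vial_mid from where it was at the start of the episode above 0.02 m or angle between vial_mid's own z axis and vertical above 0.5 rad).
It fails at once if the wrench is pushed more than 20 mm (distance of wrench from where it was at the start of the episode above 0.02 m).
It also fails if it takes over 112 s, if anything falls off the work surface, if the arm or the gripper's body presses on something with over 40 N, if the wrist force passes 120 N, or if a joint passes its speed limit or range.

## Robot

A 7-joint arm with a two-finger parallel gripper is mounted at the origin on the work surface. World frame = base frame: x ahead of the robot, y to its left, z up, the work surface at z = 0. Lengths are in m, angles in rad, forces in N, time in s.
With the tool pointing down it reaches from about 0.425 to 0.875 m from the base axis. Payload 4.7 kg.
Tool frame: the origin (TCP) lies between the finger pads; the fingertips stand 19 mm ahead of it and the grasp point (between the pads) is the TCP (robot.tips_ahead is the distance from the TCP to the fingertips, in m); x points along the fingers, y is the direction in which the jaws open and shut, and the axes are right-handed (so a half turn about x gives the same grasp; the last joint's range is limited). The gripper opens to 87 mm and grips with 3 to 60 N. Pads are 19 mm wide; open, the fingers measure 117 mm over their backs; the gripper's body (75 mm by 190 mm) begins 51 mm behind the grasp point.
Start: joints at [-1.335, 0.321, -0.07, 1.45, 0.023, 1.371, -0.057], TCP at [0.143, 0.634, 0.242] pointing down, gripper open.
Joint ranges: [-2.86, 2.86], [-0.3, 2.09], [-1.38, 1.24], [0.06, 2.45], [-1.56, 4.7], [0.09, 2.05], [-2.69, 2.69]. Speed limits (rad/s): [2.57, 2.57, 3.14, 3.14, 3.14, 3.14, 3.14].

## Interface

Orientations are given as a rotation vector (axis times angle).
In Python, from plant import robot, optics, hand_in gives the robot as it stands. The module is installed in compiled form; this text tells all that it offers.
- The arm moves only by the shell command python3 -m inch 'ROWS' [FORCE]. ROWS is JSON, a list of rows, each a list of 5 numbers: the shift along the tool's x, y, z in m, then the turn about the tool's x in degrees, then the opening in per cent of the stroke, from 0 (shut) to 100 (fully open). In form: [[dx, dy, dz, turn, fingers], ...]. A call has 1 to 10 rows; each row shifts and turns the pose as measured when the row begins, along the tool's axes as they then stand; what a row does not reach is not made up. A row lasts 1/12 s, in which the tool goes at most 41.7 mm and 7.16 degrees, less where a joint would pass 70% of its speed; a pose out of reach is approached as far as the arm can. A call with a gripper value outside its range is refused whole. The fingers move at their own pace and stop on an object; FORCE is the grip in N (left out, the last holds). Time passes only in rows, so rows that do not move let the fingers close. It gives the time, the measured TCP pose, the force and the opening at its end, in the units of the state.
- robot.get_state(): the state, without advancing time (a new reading comes with each control period).
- optics.capture(name): name is "scene" or "top" or "wrist"; returns (picture, depth): 480x640x3 uint8, blue, green, red; 480x640 float32, m along the optical axis (not along the pixel's ray), 0 where there is no reading.
- optics.calibration(name): a dict with "vfov" (degrees; the focal length in pixels is half the picture's height over the tangent of half this angle, whatever the lens; pixels are square), "cx", "cy" (the principal point, pixels), "origin" and "rotation" of the camera in the world. Camera axes: x right, y up, looking along -z (the intrinsics and any distortion apply to the point x, -y, -z); pixel columns grow to the right and rows downward; lengths in m; the calibration is good to about 2 mm. A picture is of the moment at which its call begins: read the wrist's pose just before it. calibration takes no time and is no camera call; for the wrist camera it gives the pose at the moment of the call.
- hand_in(): hands the job in, once; it reports no verdict.
Trained networks look in the newest picture that a camera, given by its name, has taken for a name from the list of things; names that differ only in an ending like _2 or _b are one class to them, and where a whole thing is asked for, a point or a joint stands for the part that bears it (a point fixed in the world has none). Each returns a list of dicts, best first, with "conf" (0 to 1); they miss things now and then, are a little off and sometimes report something else, mostly with a low value. They report only what shows in the picture. A call takes as long as a camera call. They do not tell look-alikes from the thing itself.
- optics.trace(query, camera): "region" (480x640 bool, what is visible of it) and "box" ([left, top, right, bottom] in pixels, round what is visible of it).
- optics.pinpoint(query, camera): "position" ([column, row] in pixels: a listed point, or the origin of a listed thing).
The state is a dict: "time": time; "qpos": joint angles; "dq": joint speeds; "joint_torque": joint torques, N m; "position": TCP position; "orientation": TCP orientation; "contact_force": force on the tool from outside, world axes, zero at the start; "wrist_torque": the same for the moment, N m; "finger_gap": finger opening in m.
Only numpy, scipy, OpenCV 4.12 (cv2) and the standard library are available. Lean on these libraries where they do the work, as an engineer would, in place of code of your own. Each camera call takes 0.05 s, during which the arm holds its last target.

## Working session

There is one attempt and no reset: what is moved stays moved. The work goes in short steps, Python scripts to look and compute and a shell command to move; the robot and the scene stay as the last step left them, time stands still between calls to the robot, and variables do not carry over. Pictures are saved under pics/ and viewed, and the job is handed in when it is done.

```bash
mkdir -p pics; ls; cat > h.py <<'E'
import numpy as np, cv2
from plant import robot, optics
def st():
    s=robot.get_state(); print({k:np.round(s[k],4).tolist() for k in ['time','position','orientation','contact_force','finger_gap','qpos']}); return s
E
python3 - <<'E'
from h import *
st()
for n in ['scene','top','wrist']:
    c=optics.calibration(n); print(n,c)
    p,d=optics.capture(n); cv2.imwrite(f'pics/{n}0.png',p); np.save(f'pics/{n}0.npy',d); print((d>0).mean(), d[240,320])
E
```

```text
pics
{'time': 0.0, 'position': [0.143, 0.6336, 0.2405], 'orientation': [0.1727, 1.5638, -0.1756], 'contact_force': [-0.1026, -0.0149, -0.7125], 'finger_gap': 0.0871, 'qpos': [-1.3349, 0.3218, -0.0701, 1.4517, 0.0226, 1.3708, -0.0569]}
scene {'vfov': 55.988233243112106, 'cx': 314.1567824494517, 'cy': 238.26892221798124, 'origin': array([ 1.27332929, -0.12465886,  0.74584139]), 'rotation': array([0.64519849, 0.6261109 , 1.43543691])}
0.9959733072916667 1.0849103
top {'vfov': 49.357356591715416, 'cx': 325.37713386731264, 'cy': 245.44161564348042, 'origin': array([ 0.41257176, -0.12081853,  1.30076018]), 'rotation': array([ 0.07419347, -0.07310454, -1.58352371])}
0.996015625 1.3048891
wrist {'vfov': 59.44533545353765, 'cx': 321.00735564225033, 'cy': 231.77723062393727, 'origin': array([0.06896357, 0.65016898, 0.38394078]), 'rotation': array([-0.23888712, -0.18776509,  1.33939357])}
0.9959342447916667 0.40119037
```

View pics/scene0.png

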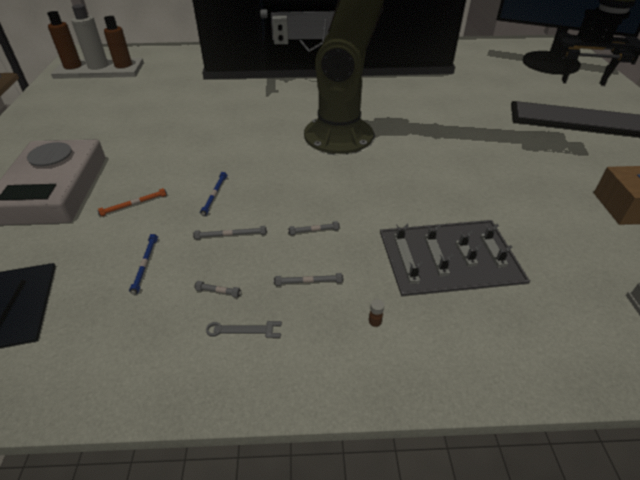

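View pics/top0.png

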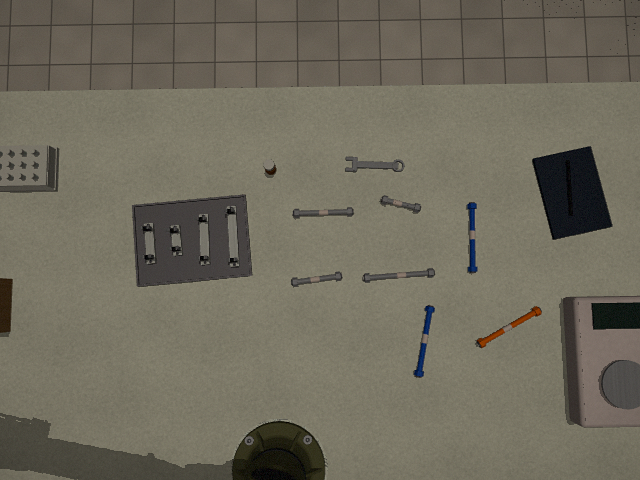

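View pics/wrist0.png

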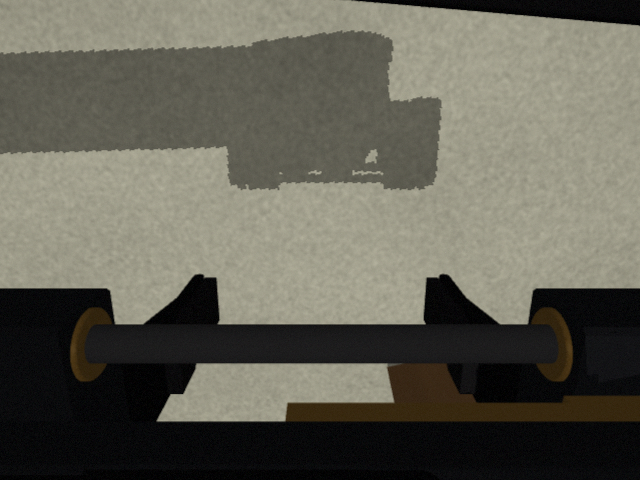

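Top view: grey columns at (400,204) shortest, (317,279) second, (323,212) third, (399,275) longest. There are blue and orange look-alikes at (473,237), (425,340) and (508,327). The rack bars sit at columns 149, 176, 204 and 232. The vial is at (269,168) and the wrench at (375,165). Next I'll measure them.

```bash
cat >> h.py <<'E'
from scipy.spatial.transform import Rotation as R
def cal(n):
    c=optics.calibration(n); c['f']=240/np.tan(np.radians(c['vfov'])/2); c['M']=R.from_rotvec(c['rotation']).as_matrix(); return c
def ray(c,uv):
    v=np.array([(uv[0]-c['cx'])/c['f'],-(uv[1]-c['cy'])/c['f'],-1.]); return c['M']@v
def atz(c,uv,z):
    r=ray(c,uv); return c['origin']+r*(z-c['origin'][2])/r[2]
def proj(c,P):
    q=c['M'].T@(np.asarray(P)-c['origin']); return np.array([c['cx']-c['f']*q[0]/q[2],c['cy']+c['f']*q[1]/q[2]])
def tri(c1,u1,c2,u2):
    a,b=ray(c1,u1),ray(c2,u2); a/=np.linalg.norm(a); b/=np.linalg.norm(b)
    t=np.linalg.lstsq(np.stack([a,-b],1),c2['origin']-c1['origin'],rcond=None)[0]
    p,q=c1['origin']+a*t[0],c2['origin']+b*t[1]; return (p+q)/2,np.linalg.norm(p-q)
E
python3 - <<'E'
from h import *
for n in ['top','scene']:
    c=cal(n); optics.capture(n); 
    for q,z in [('mid_a',.01),('seat_a',.04),('vial_mid',.029),('wrench',0.)]:
        for r in optics.pinpoint(q,n): print(n,q,round(r['conf'],2),np.round(r['position'],1),np.round(atz(c,r['position'],z),4))
E
```

```text
top mid_a 0.83 [474.1 240. ] [ 0.5421 -0.4903  0.01  ]
top mid_a 0.76 [424.9 341.8] [ 0.2943 -0.3602  0.01  ]
top mid_a 0.7 [395.5 276.9] [ 0.4533 -0.2927  0.01  ]
top mid_a 0.68 [506.2 329.3] [ 0.3217 -0.5598  0.01  ]
top mid_a 0.61 [317.9 280.1] [ 0.4481 -0.1011  0.01  ]
top mid_a 0.59 [402.2 203.3] [ 0.6369 -0.3143  0.01  ]
top mid_a 0.56 [325.3 213.9] [ 0.6128 -0.1217  0.01  ]
top seat_a 0.88 [145.7 243.2] [0.5425 0.3151 0.04  ]
top seat_a 0.64 [231.6 233.9] [0.5623 0.1067 0.04  ]
top seat_a 0.59 [203.9 240.9] [0.5461 0.1739 0.04  ]
top seat_a 0.58 [172.7 235.5] [0.5604 0.2498 0.04  ]
top vial_mid 0.48 [144.8 244.2] [0.5412 0.3211 0.029 ]
top vial_mid 0.46 [268.1 166.8] [0.7299 0.0186 0.029 ]
top wrench 0.87 [376.7 165.9] [ 0.7355 -0.2538  0.    ]
scene mid_a 0.93 [142.5 264.1] [ 0.556  -0.4859  0.01  ]
scene mid_a 0.92 [132.2 197. ] [ 0.3069 -0.5714  0.01  ]
scene mid_a 0.78 [310.3 229.9] [ 0.4582 -0.1045  0.01  ]
scene mid_a 0.78 [215.  190.8] [ 0.2898 -0.3552  0.01  ]
scene mid_a 0.76 [211.9 284.9] [ 0.625  -0.3218  0.01  ]
scene mid_a 0.66 [231.1 230.8] [ 0.4528 -0.2968  0.01  ]
scene mid_a 0.62 [306.7 277.1] [ 0.6116 -0.1176  0.01  ]
scene seat_a 0.97 [439.6 246.9] [0.5612 0.1817 0.04  ]
scene seat_a 0.89 [467.7 244.5] [0.5564 0.2466 0.04  ]
scene seat_a 0.78 [407.7 247. ] [0.5584 0.1105 0.04  ]
scene seat_a 0.57 [496.1 242.5] [0.5529 0.3124 0.04  ]
scene vial_mid 0.54 [376.2 312. ] [0.7271 0.0169 0.029 ]
scene wrench 0.86 [243.3 329.9] [ 0.7376 -0.2473  0.    ]
scene wrench 0.59 [501.5 241. ] [0.5075 0.3518 0.    ]
```

```bash
python3 - <<'E'
from h import *
M=R.from_rotvec(robot.get_state()['orientation']).as_matrix(); print(M.round(3))
res={}
for n in ['top','scene']:
    c=cal(n); optics.capture(n); L=[]
    for r in optics.trace('mid_a',n):
        yx=np.argwhere(r['region']); p=yx[:,::-1].astype(float); m=p.mean(0); u=np.linalg.svd(p-m,full_matrices=False)[2][0]
        t=(p-m)@u; w=(p-m)@[-u[1],u[0]]
        e=[m+u*t.min(),m+u*t.max()]; L.append((r['conf'],e,len(p)))
        P=[atz(c,x,.01) for x in e]; dd=P[1]-P[0]
        print(n,round(r['conf'],2),len(p),np.round(e,0).tolist(),'mid',np.round((P[0]+P[1])/2,4)[:2],'len',np.linalg.norm(dd).round(4),'yaw',np.degrees(np.arctan2(dd[1],dd[0])).round(1)%180)
    res[n]=(c,L)
ct,Lt=res['top'];cs,Ls=res['scene']
for cf,e,_ in Lt:
    mt=(e[0]+e[1])/2; P0=atz(ct,mt,.01)
    best=min(Ls,key=lambda l:np.linalg.norm(atz(cs,(l[1][0]+l[1][1])/2,.01)-P0))
    print(np.round(mt),tri(ct,mt,cs,(best[1][0]+best[1][1])/2))
E
```

```text
[[ 0.     0.22   0.976]
 [ 0.     0.976 -0.22 ]
 [-1.     0.     0.   ]]
top 0.94 472 [[540.0, 309.0], [477.0, 345.0]] mid [ 0.328  -0.5663] len 0.1806 yaw 118.1
top 0.93 479 [[472.0, 202.0], [472.0, 273.0]] mid [ 0.549  -0.4853] len 0.1775 yaw 178.1
top 0.83 402 [[434.0, 272.0], [363.0, 278.0]] mid [ 0.4584 -0.3005] len 0.1762 yaw 93.5
top 0.68 445 [[430.0, 305.0], [418.0, 377.0]] mid [ 0.2967 -0.3586] len 0.1765 yaw 168.5
top 0.57 242 [[380.0, 198.0], [421.0, 209.0]] mid [ 0.6364 -0.3103] len 0.1052 yaw 74.8
top 0.56 336 [[353.0, 211.0], [292.0, 213.0]] mid [ 0.6174 -0.1148] len 0.1525 yaw 91.3
scene 0.89 442 [[155.0, 234.0], [133.0, 293.0]] mid [ 0.5473 -0.4835] len 0.1858 yaw 178.1
scene 0.87 570 [[267.0, 230.0], [194.0, 235.0]] mid [ 0.4589 -0.2972] len 0.1758 yaw 93.9
scene 0.79 517 [[343.0, 277.0], [273.0, 281.0]] mid [ 0.6182 -0.1147] len 0.1525 yaw 91.6
scene 0.74 263 [[225.0, 172.0], [202.0, 215.0]] mid [ 0.2974 -0.3566] len 0.1885 yaw 168.1
scene 0.74 415 [[166.0, 191.0], [97.0, 213.0]] mid [ 0.3284 -0.5651] len 0.1787 yaw 118.5
scene 0.69 388 [[194.0, 284.0], [241.0, 293.0]] mid [ 0.6359 -0.3091] len 0.1081 yaw 74.1
scene 0.55 326 [[339.0, 226.0], [288.0, 231.0]] mid [ 0.4523 -0.0961] len 0.126 yaw 95.4
[509. 327.] (array([ 0.3278591 , -0.56734552,  0.00849244]), np.float64(0.0015086106481388964))
[472. 238.] (array([ 0.54886422, -0.48623568,  0.00538352]), np.float64(0.0006042561531758583))
[399. 275.] (array([ 0.45833402, -0.29919112,  0.0095613 ]), np.float64(0.002714500322504528))
[424. 341.] (array([ 0.29569254, -0.35937946,  0.0047885 ]), np.float64(8.697120961661614e-05))
[401. 204.] (array([ 0.63621682, -0.30945444,  0.01024843]), np.float64(0.0017345017113623844))
[323. 212.] (array([ 0.61754939, -0.11486735,  0.00924172]), np.float64(0.00012712699716433854))
```

```bash
python3 - <<'E'
from h import *
for n in ['top','scene']:
    p=cv2.imread(f'pics/{n}0.png'); p=cv2.convertScaleAbs(p,alpha=2)
    cr=p[185:295,120:270] if n=='top' else p[210:300,370:540]
    cv2.imwrite(f'pics/rack_{n}.png',cv2.resize(cr,None,fx=4.6,fy=4.6,interpolation=cv2.INTER_CUBIC))
E
```

```text
(no output)
```

View pics/rack_top.png

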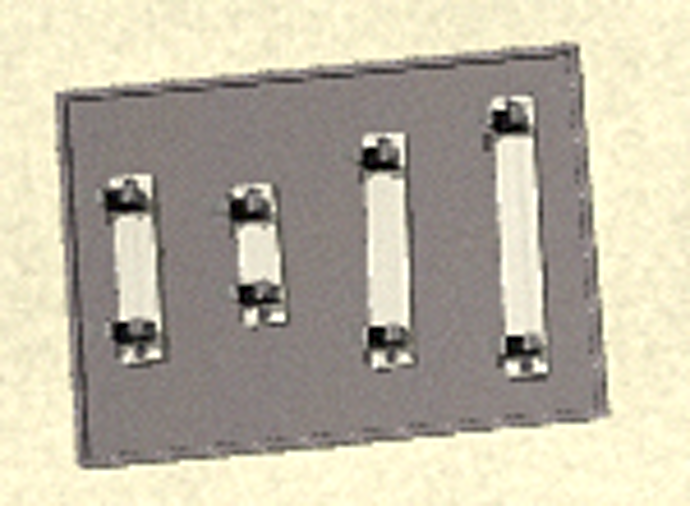

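```bash
cat >> h.py <<'E'
def yawof(M): return np.degrees(np.arctan2(M[1,1],M[0,1]))
def plan(x,y,z,yaw=None):
    """remaining shift in tool axes; if yaw given, also turn (deg about tool x) and per-row suggestion n rows"""
    s=robot.get_state(); M=R.from_rotvec(s['orientation']).as_matrix(); p=s['position']
    d=np.array([x,y,z])-p; y0=yawof(M)
    turn=0 if yaw is None else -((yaw-y0+90)%180-90)
    n=int(max(np.ceil(np.linalg.norm(d)/.040),np.ceil(abs(turn)/7),1))
    print('t',round(s['time'],2),'pos',p.round(4),'yaw',y0.round(2),'gap',round(s['finger_gap'],4),'F',np.round(s['contact_force'],1),'q7',round(s['qpos'][6],2),'turn',round(turn,2),'tool d mm',(M.T@d*1000).round(1),'n',n)
    rows=[]
    for i in range(n):
        Mi=M@R.from_rotvec([np.radians(turn*i/n),0,0]).as_matrix(); q=Mi.T@d/n; rows.append([*(q.round(4)),round(turn/n,2)])
    print(rows if turn and n<=20 else rows[0])
E
python3 - <<'E'
from h import *
c=cal('wrist'); print('ctr',atz(c,(320,240),0),'tcp at',proj(c,robot.get_state()['position']))
plan(0.47,0.21,0.26,93)
E
```

```text
ctr [0.18529296 0.62293396 0.        ] tcp at [322.2646664  319.18951723]
t 0.85 pos [0.143  0.6341 0.2416] yaw 77.29 gap 0.0872 F [-0.  -0.6  0.2] q7 -0.06 turn -15.71 tool d mm [ -18.4 -341.8  412.2] n 14
[[np.float64(-0.0013), np.float64(-0.0244), np.float64(0.0294), np.float64(-1.12)], [np.float64(-0.0013), np.float64(-0.025), np.float64(0.029), np.float64(-1.12)], [np.float64(-0.0013), np.float64(-0.0255), np.float64(0.0285), np.float64(-1.12)], [np.float64(-0.0013), np.float64(-0.0261), np.float64(0.028), np.float64(-1.12)], [np.float64(-0.0013), np.float64(-0.0266), np.float64(0.0274), np.float64(-1.12)], [np.float64(-0.0013), np.float64(-0.0272), np.float64(0.0269), np.float64(-1.12)], [np.float64(-0.0013), np.float64(-0.0277), np.float64(0.0264), np.float64(-1.12)], [np.float64(-0.0013), np.float64(-0.0282), np.float64(0.0258), np.float64(-1.12)], [np.float64(-0.0013), np.float64(-0.0287), np.float64(0.0253), np.float64(-1.12)], [np.float64(-0.0013), np.float64(-0.0292), np.float64(0.0247), np.float64(-1.12)], [np.float64(-0.0013), np.float64(-0.0297), np.float64(0.0241), np.float64(-1.12)], [np.float64(-0.0013), np.float64(-0.0301), np.float64(0.0235), np.float64(-1.12)], [np.float64(-0.0013), np.float64(-0.0306), np.float64(0.023), np.float64(-1.12)], [np.float64(-0.0013), np.float64(-0.031), np.float64(0.0223), np.float64(-1.12)]]
```

```bash
sed -i 's/rows.append(\[\*(q.round(4)),round(turn\/n,2)\])/rows.append([*map(float,q.round(4)),round(float(turn\/n),2)])/' h.py
python3 -m inch '[[0,-0.024,0.030,-1.6,100],[0,-0.025,0.030,-1.6,100],[0,-0.026,0.030,-1.6,100],[0,-0.026,0.029,-1.6,100],[0,-0.027,0.029,-1.6,100],[0,-0.027,0.028,-1.6,100],[0,-0.028,0.028,-1.6,100],[0,-0.029,0.027,-1.6,100],[0,-0.029,0.026,-1.6,100],[0,-0.030,0.025,-1.6,100]]'
python3 -c "
from h import *
plan(0.5,0.21,0.26,93)"
```

```text
time: 1.68
position: [0.4011, 0.3361, 0.2389]
orientation: [-0.067, 1.574, 0.079]
contact_force: [-0.0, 0.9, -0.1]
finger_gap: 0.087
t 1.68 pos [0.4011 0.3361 0.2389] yaw 95.33 gap 0.087 F [-0.   0.9 -0.1] q7 0.93 turn 2.33 tool d mm [ -22.4 -134.6   86.7] n 5
[[-0.0045, -0.0269, 0.0173, 0.47], [-0.0045, -0.0268, 0.0176, 0.47], [-0.0045, -0.0266, 0.0178, 0.47], [-0.0045, -0.0265, 0.018, 0.47], [-0.0045, -0.0263, 0.0182, 0.47]]
```

```bash

python3 -m inch '[[-0.005,-0.027,0.018,0.4,100],[-0.005,-0.027,0.018,0.4,100],[-0.005,-0.027,0.018,0.4,100],[-0.005,-0.027,0.018,0.4,100],[-0.005,-0.027,0.018,0.4,100],[0,0,0,0,100]]'
python3 - <<'E'
from h import *
plan(0.5,0.21,0.26,93)
c=cal('wrist'); p,d=optics.capture('wrist'); cv2.imwrite('pics/w1.png',cv2.convertScaleAbs(p,alpha=1.8)); np.save('pics/w1.npy',d); import pickle; pickle.dump(c,open('pics/w1.pkl','wb'))
for r in optics.pinpoint('seat_a','wrist'): print(round(r['conf'],2),np.round(r['position'],1),np.round(atz(c,r['position'],.04),4))
E
```

```text
time: 2.18
position: [0.5113, 0.1909, 0.2654]
orientation: [-0.03, 1.569, 0.038]
contact_force: [0.1, -0.7, 0.6]
finger_gap: 0.0873
t 2.18 pos [0.5113 0.1909 0.2654] yaw 92.5 gap 0.0873 F [ 0.1 -0.7  0.6] q7 1.24 turn -0.5 tool d mm [  5.4  19.6 -10.5] n 1
[[0.0054, 0.0196, -0.0105, -0.5]]
0.96 [307.2 249.3] [0.5597 0.1806 0.04  ]
0.94 [453.9 243.5] [0.5484 0.3155 0.04  ]
0.74 [231.3 249.8] [0.5631 0.1106 0.04  ]
0.67 [384.1 248.2] [0.5557 0.2516 0.04  ]
```

View pics/w1.png

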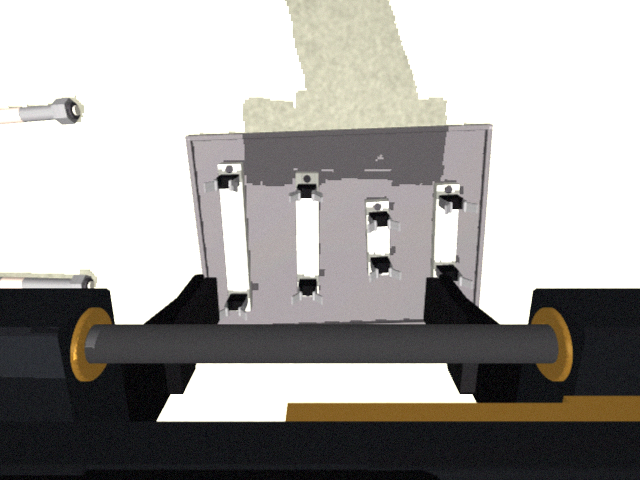

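```bash

python3 - <<'E'
from h import *
c=cal('wrist'); print(c['origin'],c['M'].round(3)); s=robot.get_state(); print(R.from_rotvec(s['orientation']).as_matrix().round(3))
for P in [(.636,-.310,.01),(.452,-.096,.01),(.618,-.115,.01),(.56,.11,.04),(.56,.18,.04),(.55,.315,.04),(0.61,.11,.04)]: print(P,proj(c,P).round())
E
```

```text
[0.43224771 0.19134656 0.40781028] [[-0.05  -0.96  -0.275]
 [ 0.999 -0.046 -0.021]
 [ 0.008 -0.276  0.961]]
[[-0.002 -0.05   0.999]
 [ 0.008  0.999  0.05 ]
 [-1.     0.008 -0.002]]
(0.636, -0.31, 0.01) [-184.  294.]
(0.452, -0.096, 0.01) [  1. 117.]
(0.618, -0.115, 0.01) [  8. 285.]
(0.56, 0.11, 0.04) [223. 251.]
(0.56, 0.18, 0.04) [299. 254.]
(0.55, 0.315, 0.04) [445. 250.]
(0.61, 0.11, 0.04) [224. 300.]
```

```bash
cat >> h.py <<'E'
def cloud(c,d):
    v,u=np.mgrid[0:480,0:640]; q=np.stack([(u-c['cx'])/c['f']*d,-(v-c['cy'])/c['f']*d,-d],-1); P=q@c['M'].T+c['origin']; P[d<=0]=np.nan; return P
E
python3 - <<'E'
from h import *
import pickle
def doit(n,c,d):
    P=cloud(c,d); x,y,z=P[...,0],P[...,1],P[...,2]
    tray=(x>.46)&(x<.65)&(y>.06)&(y<.36)
    print(n,'tray z hist',np.percentile(z[tray],[5,50,95]).round(4))
    m=(tray&(z>.026)&(z<.07)).astype(np.uint8)
    k,lab,stt,cen=cv2.connectedComponentsWithStats(m)
    for i in range(1,k):
        if stt[i,4]<4: continue
        p=P[lab==i]; print(n,stt[i,4],cen[i].round(),'mean',p.mean(0).round(4),'min',p.min(0).round(4),'max',p.max(0).round(4))
    for (u0,v0) in []: pass
doit('wrist',pickle.load(open('pics/w1.pkl','rb')),np.load('pics/w1.npy'))
for n in ['top','scene']: doit(n,cal(n),np.load(f'pics/{n}0.npy'))
E
```

```text
wrist tray z hist [0.0034 0.3324 0.3585]
wrist 419 [223. 183.] mean [0.5008 0.1047 0.0434] min [0.496  0.0915 0.0263] max [0.5064 0.1202 0.0581]
wrist 398 [306. 193.] mean [0.5066 0.178  0.0433] min [0.5019 0.1645 0.026 ] max [0.5123 0.192  0.057 ]
wrist 447 [458. 204.] mean [0.5111 0.3133 0.0423] min [0.5063 0.2979 0.0262] max [0.5175 0.3265 0.0577]
wrist 416 [382. 222.] mean [0.5301 0.2475 0.0428] min [0.5253 0.2328 0.026 ] max [0.5371 0.2614 0.0577]
wrist 409 [383. 269.] mean [0.5756 0.2522 0.0418] min [0.5705 0.2382 0.026 ] max [0.5826 0.2655 0.0574]
wrist 310 [457. 277.] mean [0.5808 0.3225 0.0404] min [0.5767 0.3082 0.0264] max [0.5875 0.332  0.0574]
wrist 400 [307. 292.] mean [0.6018 0.1821 0.042 ] min [0.5973 0.1684 0.026 ] max [0.6084 0.1962 0.0571]
wrist 387 [235. 307.] mean [0.6208 0.1131 0.0404] min [0.6164 0.1013 0.026 ] max [0.6277 0.1274 0.0572]
top tray z hist [0.     0.0057 0.0242]
top 60 [229. 210.] mean [0.6199 0.1129 0.0424] min [0.6154 0.0981 0.0264] max [0.626  0.1249 0.0592]
top 58 [200. 218.] mean [0.6009 0.1824 0.0417] min [0.5964 0.1666 0.0263] max [0.606  0
[... 785 characters left out ...]
mean [0.5081 0.1799 0.0398] min [0.4991 0.1642 0.0265] max [0.5132 0.1943 0.0577]
scene 87 [491. 231.] mean [0.5128 0.3138 0.0397] min [0.5049 0.2989 0.0264] max [0.5184 0.3255 0.0578]
scene 92 [466. 237.] mean [0.5322 0.2488 0.0395] min [0.5239 0.2333 0.026 ] max [0.5379 0.2624 0.0574]
scene 93 [474. 251.] mean [0.5777 0.2536 0.0398] min [0.5701 0.2388 0.0261] max [0.5836 0.2666 0.0572]
scene 102 [504. 252.] mean [0.5834 0.3197 0.0396] min [0.5757 0.3049 0.0261] max [0.5908 0.3334 0.0575]
scene 90 [445. 261.] mean [0.6044 0.1836 0.0401] min [0.5979 0.1689 0.0263] max [0.61   0.1979 0.0577]
scene 98 [415. 268.] mean [0.6235 0.1143 0.0399] min [0.6162 0.1002 0.0264] max [0.6301 0.1286 0.058 ]
```

```bash

python3 - <<'E'
from h import *
C=dict(a=(.636,-.31),b=(.452,-.096),c=(.618,-.115),d=(.4584,-.298)); L=dict(a=.104,b=.129,c=.154,d=.179)
for n in ['top','scene']:
    c=cal(n); P=cloud(c,np.load(f'pics/{n}0.npy')); 
    bz=P[(abs(P[...,0]-.5)<.2)&(abs(P[...,1]+.2)<.2)][:,2]; b=np.median(bz)
    for k,q in C.items():
        m=(np.hypot(P[...,0]-q[0],P[...,1]-q[1])<L[k]/2+.012)&(P[...,2]>b+.007)&(P[...,2]<.04)
        p=P[m]; mu=p.mean(0); u=np.linalg.svd(p-mu,full_matrices=False)[2][0][:2]; u/=np.linalg.norm(u); t=(p-mu)[:,:2]@u
        mid=mu[:2]+u*(t.min()+t.max())/2
        print(n,k,m.sum(),'bench',b.round(4),'zmax',np.percentile(p[:,2],95).round(4),'mid',mid.round(4),'mean',mu.round(4),'len',np.ptp(t).round(4),'yaw',(np.degrees(np.arctan2(u[1],u[0]))%180).round(2))
E
```

```text
top a 262 bench 0.001 zmax 0.0223 mid [ 0.635  -0.3095] mean [ 0.635  -0.3096  0.0165] len 0.1028 yaw 75.4
top b 319 bench 0.001 zmax 0.0226 mid [ 0.4521 -0.0979] mean [ 0.4519 -0.0968  0.0165] len 0.1274 yaw 96.57
top c 368 bench 0.001 zmax 0.0215 mid [ 0.6169 -0.1123] mean [ 0.617  -0.1152  0.0159] len 0.1573 yaw 91.17
top d 442 bench 0.001 zmax 0.0219 mid [ 0.457  -0.2955] mean [ 0.4572 -0.2988  0.0162] len 0.1852 yaw 93.47
scene a 339 bench 0.0 zmax 0.0202 mid [ 0.6399 -0.3093] mean [ 0.6404 -0.3075  0.015 ] len 0.1045 yaw 74.97
scene b 307 bench 0.0 zmax 0.0205 mid [ 0.4561 -0.0947] mean [ 0.4562 -0.095   0.0147] len 0.1289 yaw 96.89
scene c 458 bench 0.0 zmax 0.0203 mid [ 0.6215 -0.1146] mean [ 0.6215 -0.1145  0.0147] len 0.1522 yaw 90.99
scene d 430 bench 0.0 zmax 0.0196 mid [ 0.4615 -0.2977] mean [ 0.4615 -0.2992  0.0143] len 0.1773 yaw 92.2
```

```bash

python3 - <<'E'
from h import *
p=cv2.imread('pics/top0.png')[150:390,280:560]; cv2.imwrite('pics/cols.png',cv2.resize(cv2.convertScaleAbs(p,alpha=1.8),None,fx=2.5,fy=2.5,interpolation=cv2.INTER_CUBIC))
plan(.6185,-.115,.2,1.1)
E
```

```text
t 2.28 pos [0.5077 0.1968 0.2643] yaw 92.89 gap 0.087 F [0.3 0.1 0.2] q7 1.23 turn -88.21 tool d mm [  61.5 -317.5   95. ] n 13
[[0.0047, -0.0244, 0.0073, -6.79], [0.0047, -0.0251, 0.0044, -6.79], [0.0047, -0.0255, 0.0014, -6.79], [0.0047, -0.0254, -0.0016, -6.79], [0.0047, -0.0251, -0.0046, -6.79], [0.0047, -0.0243, -0.0076, -6.79], [0.0047, -0.0233, -0.0104, -6.79], [0.0047, -0.0219, -0.0131, -6.79], [0.0047, -0.0202, -0.0156, -6.79], [0.0047, -0.0182, -0.0178, -6.79], [0.0047, -0.016, -0.0199, -6.79], [0.0047, -0.0135, -0.0216, -6.79], [0.0047, -0.0109, -0.0231, -6.79]]
```

View pics/cols.png

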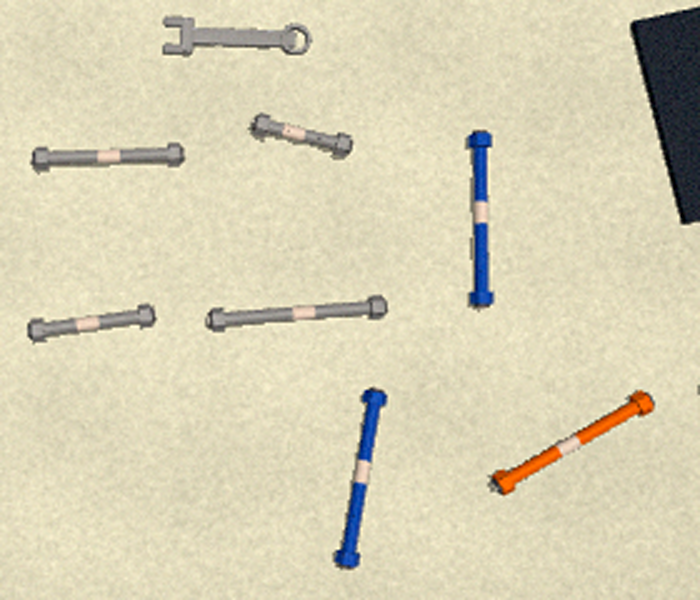

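The crop shows four grey columns: c (108,157), a (300,132), b (90,323) and d (297,312). The blue and orange ones are look-alikes, so I'll leave them. I start with c.

```bash
sed -i 's/turn=0 if yaw is None else .*/turn=0 if yaw is None else -(yaw-y0)/' h.py
python3 -c "
from h import *
plan(.6185,-.115,.18,1.1)"
```

```text
t 2.28 pos [0.5077 0.1968 0.2643] yaw 92.89 gap 0.087 F [0.3 0.1 0.2] q7 1.23 turn 91.79 tool d mm [  81.5 -317.7   95.1] n 14
[[0.0058, -0.0227, 0.0068, 6.56], [0.0058, -0.0218, 0.0093, 6.56], [0.0058, -0.0206, 0.0118, 6.56], [0.0058, -0.0191, 0.014, 6.56], [0.0058, -0.0174, 0.0161, 6.56], [0.0058, -0.0154, 0.018, 6.56], [0.0058, -0.0132, 0.0196, 6.56], [0.0058, -0.0109, 0.021, 6.56], [0.0058, -0.0084, 0.0221, 6.56], [0.0058, -0.0059, 0.0229, 6.56], [0.0058, -0.0032, 0.0235, 6.56], [0.0058, -0.0005, 0.0237, 6.56], [0.0058, 0.0022, 0.0236, 6.56], [0.0058, 0.0049, 0.0232, 6.56]]
```

```bash

python3 -m inch '[[0.006,-0.023,0.007,6.6,60],[0.006,-0.022,0.009,6.6,60],[0.006,-0.021,0.012,6.6,60],[0.006,-0.019,0.014,6.6,60],[0.006,-0.017,0.016,6.6,60],[0.006,-0.015,0.018,6.6,60],[0.006,-0.013,0.020,6.6,60],[0.006,-0.011,0.021,6.6,60],[0.006,-0.008,0.022,6.6,60],[0.006,-0.006,0.023,6.6,60]]' >/dev/null
python3 -m inch '[[0.006,-0.003,0.024,6.6,60],[0.006,0,0.024,6.6,60],[0.006,0.002,0.024,6.6,60],[0.006,0.005,0.023,6.6,60]]'
python3 -c "
from h import *
plan(.6185,-.115,.18,1.1)"
```

```text
time: 3.45
position: [0.6126, -0.0868, 0.1673]
orientation: [1.234, 1.234, -1.209]
contact_force: [-0.0, 0.3, -0.2]
finger_gap: 0.0523
t 3.45 pos [ 0.6126 -0.0868  0.1673] yaw -0.55 gap 0.0523 F [-0.   0.3 -0.2] q7 0.29 turn -1.65 tool d mm [-13.6   6.   27.8] n 1
[[-0.0136, 0.006, 0.0278, -1.65]]
```

```bash

python3 -m inch '[[0.02,0.006,0.028,-1.6,60],[0.02,0,0,0,60],[0,0,0,0,60]]'
python3 - <<'E'
from h import *
plan(.6185,-.115,.0215,1.1)
c=cal('wrist'); p,d=optics.capture('wrist'); cv2.imwrite('pics/w2.png',cv2.convertScaleAbs(p,alpha=1.6))
print(proj(c,robot.get_state()['position']), proj(c,(.6185,-.115,.01)))
for r in optics.trace('mid_a','wrist'):
    print(round(r['conf'],2),r['box'])
E
```

```text
time: 3.7
position: [0.619, -0.1132, 0.1229]
orientation: [1.215, 1.246, -1.191]
contact_force: [-0.5, 2.0, -1.0]
finger_gap: 0.0521
t 3.7 pos [ 0.619  -0.1132  0.1229] yaw 0.9 gap 0.0521 F [-0.5  2.  -1. ] q7 0.39 turn -0.2 tool d mm [101.3   0.5   4.9] n 3
[[0.0338, 0.0002, 0.0016, -0.07], [0.0338, 0.0002, 0.0016, -0.07], [0.0338, 0.0002, 0.0016, -0.07]]
[321.997627   323.15047742] [321.63427576 241.87492542]
0.94 [303.5, 122.6, 346.6, 325.6]
0.74 [11.3, 100.6, 97.5, 290.4]
```

View pics/w2.png

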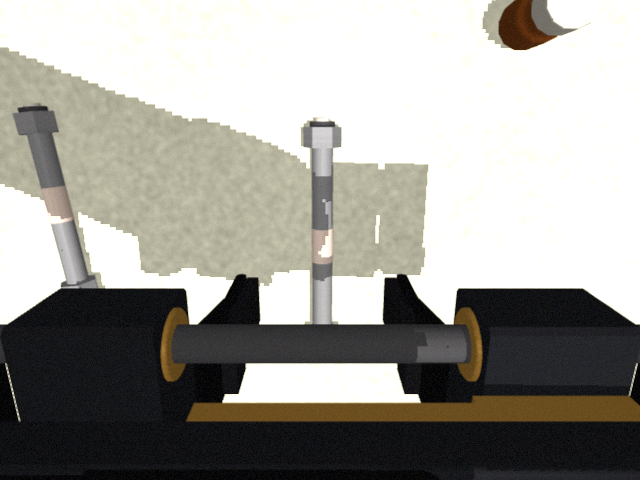

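Column c is centred between the fingers at column 322, and its band at (322,245) matches the predicted (322,242). I'll descend and grip it.

```bash

python3 -m inch '[[0.035,0,0.002,0,60],[0.035,0,0,0,60],[0.025,0,0,0,60],[0.006,0,0,0,60],[0,0,0,0,60]]'
python3 -c "
from h import *
plan(.6185,-.115,.0215,1.1)"
```

```text
time: 4.22
position: [0.6282, -0.1032, 0.0317]
orientation: [1.217, 1.241, -1.164]
contact_force: [0.1, 0.3, 0.1]
finger_gap: 0.0521
t 4.22 pos [ 0.6282 -0.1032  0.0317] yaw 1.67 gap 0.0521 F [0.1 0.3 0.1] q7 0.45 turn 0.57 tool d mm [  9.7 -10.2  11.9] n 1
[[0.0097, -0.0102, 0.0119, 0.57]]
```

```bash
sed -i "s/,'q7',/,'xax',M[:,0].round(3),'q7',/" h.py; 
python3 -m inch '[[0.002,-0.008,0.010,0.5,60],[0.002,-0.002,0.002,0,60],[0,0,0,0,60]]'
python3 -c "
from h import *
plan(.6185,-.115,.0215,1.1)"
```

```text
time: 4.47
position: [0.621, -0.1139, 0.0319]
orientation: [1.224, 1.235, -1.163]
contact_force: [0.7, -0.1, -0.1]
finger_gap: 0.0523
t 4.47 pos [ 0.621  -0.1139  0.0319] yaw 1.38 gap 0.0523 F [ 0.7 -0.1 -0.1] xax [ 0.015  0.036 -0.999] q7 0.46 turn 0.28 tool d mm [10.3 -2.7  1.4] n 1
[[0.0103, -0.0027, 0.0014, 0.28]]
```

```bash

python3 -m inch '[[0.006,-0.003,0.001,0,60],[0.004,0,0,0,60],[0,0,0,0,60]]'
python3 -c "
from h import *
plan(.6185,-.115,.0215,1.1)"
```

```text
time: 4.72
position: [0.6199, -0.1162, 0.025]
orientation: [1.229, 1.229, -1.159]
contact_force: [0.3, 0.3, -0.9]
finger_gap: 0.0524
t 4.72 pos [ 0.6199 -0.1162  0.025 ] yaw 1.29 gap 0.0524 F [ 0.3  0.3 -0.9] xax [ 0.022  0.036 -0.999] q7 0.47 turn 0.19 tool d mm [ 3.6 -1.5 -1.1] n 1
[[0.0036, -0.0015, -0.0011, 0.19]]
```

```bash

python3 -m inch '[[0.005,-0.001,-0.001,0,60],[0,0,0,0,15],[0,0,0,0,5],[0,0,0,0,0],[0,0,0,0,0],[0,0,0,0,0]]' 50
python3 -c "
from h import *
plan(.6185,-.115,.0215,1.1)"
```

```text
time: 5.22
position: [0.6195, -0.1151, 0.0202]
orientation: [1.229, 1.229, -1.159]
contact_force: [-0.9, 0.4, 0.8]
finger_gap: 0.027
t 5.22 pos [ 0.6195 -0.1151  0.0202] yaw 1.27 gap 0.027 F [-0.9  0.4  0.8] xax [ 0.023  0.036 -0.999] q7 0.47 turn 0.17 tool d mm [-1.4 -1.  -0.2] n 1
[[-0.0014, -0.001, -0.0002, 0.17]]
```

```bash

python3 -m inch '[[0,0,0,0,0],[0,0,0,0,0],[0,0,0,0,0],[0,0,0,0,0]]'
python3 -m inch '[[-0.01,0,0,0,0],[-0.02,0,0,0,0],[-0.02,0,0,0,0],[-0.03,0,0,0,0]]'
python3 -c "
from h import *
plan(.6185,-.115,.15,1.1)"
```

```text
time: 5.55
position: [0.6191, -0.1149, 0.02]
orientation: [1.229, 1.23, -1.159]
contact_force: [-0.4, -0.4, 0.5]
finger_gap: 0.0114
time: 5.88
position: [0.6112, -0.116, 0.095]
orientation: [1.222, 1.243, -1.171]
contact_force: [0.1, 0.3, -2.2]
finger_gap: 0.0113
t 5.88 pos [ 0.6112 -0.116   0.095 ] yaw 1.31 gap 0.0113 F [ 0.1  0.3 -2.2] xax [ 0.005  0.037 -0.999] q7 0.42 turn 0.21 tool d mm [-54.9   7.6  -2.8] n 2
[[-0.0274, 0.0038, -0.0014, 0.1], [-0.0274, 0.0038, -0.0014, 0.1]]
```

```bash

python3 -c "
from h import *
plan(.5545,.18,.14,93.5)"
```

```text
t 5.88 pos [ 0.6112 -0.116   0.095 ] yaw 1.31 gap 0.0113 F [ 0.1  0.3 -2.2] xax [ 0.005  0.037 -0.999] q7 0.42 turn -92.19 tool d mm [ -34.4  -49.7 -298.7] n 14
[[-0.0025, -0.0036, -0.0213, -6.59], [-0.0025, -0.0011, -0.0216, -6.59], [-0.0025, 0.0014, -0.0216, -6.59], [-0.0025, 0.0039, -0.0213, -6.59], [-0.0025, 0.0063, -0.0207, -6.59], [-0.0025, 0.0086, -0.0198, -6.59], [-0.0025, 0.0108, -0.0187, -6.59], [-0.0025, 0.0129, -0.0174, -6.59], [-0.0025, 0.0148, -0.0158, -6.59], [-0.0025, 0.0165, -0.014, -6.59], [-0.0025, 0.018, -0.012, -6.59], [-0.0025, 0.0193, -0.0098, -6.59], [-0.0025, 0.0203, -0.0075, -6.59], [-0.0025, 0.021, -0.0052, -6.59]]
```

```bash

python3 -m inch '[[-0.01,-0.004,-0.021,-6.6,0],[-0.01,-0.001,-0.022,-6.6,0],[-0.01,0.001,-0.022,-6.6,0],[-0.005,0.004,-0.021,-6.6,0],[-0.003,0.006,-0.021,-6.6,0],[-0.003,0.009,-0.020,-6.6,0],[-0.003,0.011,-0.019,-6.6,0],[-0.003,0.013,-0.017,-6.6,0]]' >/dev/null
python3 -m inch '[[-0.003,0.015,-0.016,-6.6,0],[-0.003,0.017,-0.014,-6.6,0],[-0.003,0.018,-0.012,-6.6,0],[-0.003,0.019,-0.010,-6.6,0],[0,0.020,-0.008,-6.6,0]]'
python3 -c "
from h import *
plan(.5545,.18,.14,93.5)"
```

```text
time: 6.97
position: [0.55, 0.157, 0.1792]
orientation: [0.021, 1.549, 0.026]
contact_force: [0.3, 0.3, -1.8]
finger_gap: 0.0116
t 6.97 pos [0.55   0.157  0.1792] yaw 90.18 gap 0.0116 F [ 0.3  0.3 -1.8] xax [ 0.022  0.03  -0.999] q7 1.32 turn -3.32 tool d mm [40.  21.8  3.7] n 2
[[0.02, 0.0109, 0.0018, -1.66], [0.02, 0.0108, 0.0022, -1.66]]
```

```bash

python3 -m inch '[[0.020,0.020,0.003,-3.3,0]]' >/dev/null
python3 -c "
from h import *
plan(.5545,.18,.14,93.5)"
python3 -m inch '[[-0.040,0,0,0,0],[0,0,0,0,0]]'>/dev/null
python3 -c "
from h import *
plan(.5545,.18,.14,93.5)"
python3 -m inch '[[0.010,0,0,0,0],[0.01,0,0,0,0],[0.01,0,0,0,0],[0.01,0,0,0,0],[0,0,0,0,0]]'>/dev/null
python3 -c "
from h import *
plan(.5545,.18,.14,93.5)"
```

```text
t 7.05 pos [0.5545 0.1794 0.1642] yaw 93.82 gap 0.0114 F [ 0.8  0.6 -1.1] xax [ 0.028  0.034 -0.999] q7 1.36 turn 0.32 tool d mm [24.2 -0.2 -0.7] n 1
[[0.0242, -0.0002, -0.0007, 0.32]]
t 7.22 pos [0.5496 0.1837 0.1961] yaw 94.45 gap 0.0118 F [ 3.1 -0.3  1.1] xax [ 0.017  0.03  -0.999] q7 1.35 turn 0.95 tool d mm [56.1 -5.6  3.5] n 2
[[0.028, -0.0028, 0.0018, 0.48], [0.028, -0.0028, 0.0018, 0.48]]
t 7.63 pos [0.5494 0.184  0.1529] yaw 94.37 gap 0.0115 F [-0.8 -0.2 -2.1] xax [ 0.017  0.03  -0.999] q7 1.36 turn 0.87 tool d mm [12.8 -4.7  4.5] n 1
[[0.0128, -0.0047, 0.0045, 0.87]]
```

```bash

python3 -m inch '[[-0.041,0,0,0,0],[0,0,0,0,0],[-0.041,0,0,0,0],[0,0,0,0,0]]'>/dev/null
python3 -c "
from h import *
plan(.5545,.18,.14,93.5)"
python3 -m inch '[[0.015,0,0,0,0],[0.015,0,0,0,0],[0.015,0,0,0,0],[0.015,0,0,0,0],[0.015,0,0,0,0],[0,0,0,0,0]]'>/dev/null
python3 -c "
from h import *
plan(.5545,.18,.14,93.5)"
```

```text
t 7.97 pos [0.5449 0.1781 0.2258] yaw 94.13 gap 0.0117 F [2.2 0.1 0.6] xax [ 0.007  0.024 -1.   ] q7 1.34 turn 0.63 tool d mm [85.9 -0.8  9. ] n 3
[[0.0286, -0.0003, 0.003, 0.21], [0.0286, -0.0003, 0.003, 0.21], [0.0286, -0.0003, 0.003, 0.21]]
t 8.47 pos [0.5488 0.1777 0.1522] yaw 93.82 gap 0.0116 F [-1.2 -1.1 -2.4] xax [ 0.015  0.027 -1.   ] q7 1.36 turn 0.32 tool d mm [12.4  1.6  5.6] n 1
[[0.0124, 0.0016, 0.0056, 0.32]]
```

```bash

python3 -m inch '[[0.012,0.002,0.006,0.3,0],[0.010,0,0,0,0],[0.010,0,0,0,0],[0.010,0,0,0,0],[0.01,0,0,0,0],[0,0,0,0,0]]'>/dev/null
python3 - <<'E'
from h import *
plan(.5545,.18,.05,93.5)
for n in ['wrist','scene']:
    p,d=optics.capture(n); np.save(f'pics/{n}3.npy',d)
    if n=='scene': p=cv2.resize(p[170:290,360:540],None,fx=4,fy=4,interpolation=cv2.INTER_CUBIC)
    cv2.imwrite(f'pics/{n}3.png',cv2.convertScaleAbs(p,alpha=1.8))
E
```

```text
t 8.97 pos [0.5567 0.1803 0.0993] yaw 93.38 gap 0.0117 F [-0.1 -0.6 -2.5] xax [ 0.018  0.028 -0.999] q7 1.37 turn -0.12 tool d mm [49.3 -1.5 -3.2] n 2
[[0.0246, -0.0008, -0.0016, -0.06], [0.0246, -0.0008, -0.0016, -0.06]]
```

View pics/wrist3.png

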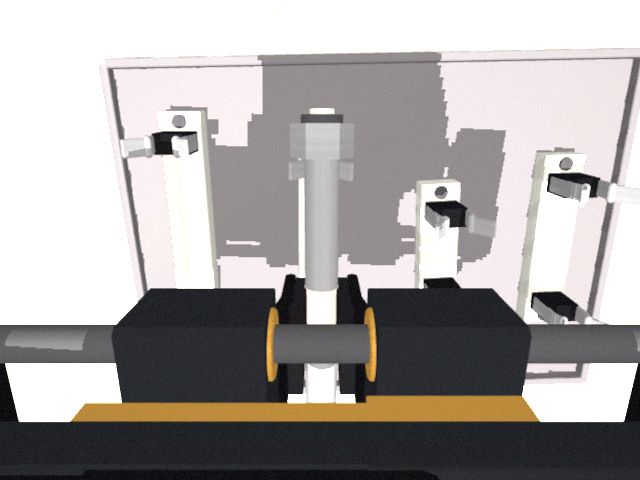

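View pics/scene3.png

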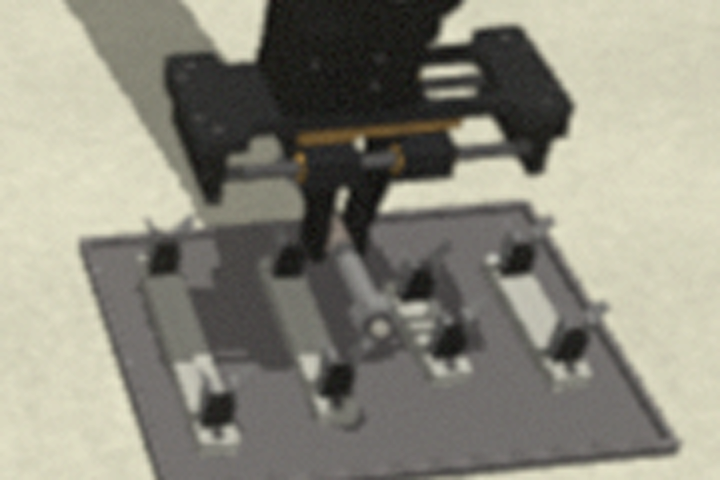

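```bash

python3 - <<'E'
from h import *
c=cal('wrist'); P=cloud(c,np.load('pics/wrist3.npy'))
for r in list(range(112,290,12))+list(range(370,405,8)): 
    s=P[r,300:345]; i=np.nanargmax(np.where(s[:,2]<.12,s[:,2],-1)); print(r,300+i,s[i].round(4))
E
```

```text
112 320 [0.4828 0.1755 0.0926]
124 309 [0.4867 0.1719 0.0988]
136 323 [0.4903 0.1768 0.0987]
148 326 [0.4942 0.178  0.0993]
160 318 [0.4989 0.1757 0.0953]
172 317 [0.503  0.1756 0.0957]
184 322 [0.507  0.1775 0.0967]
196 321 [0.5114 0.1774 0.0965]
208 318 [0.5159 0.1766 0.0961]
220 322 [0.5202 0.1783 0.0965]
232 323 [0.5245 0.1789 0.0973]
244 322 [0.5292 0.1788 0.0971]
256 317 [0.5338 0.1772 0.0975]
268 317 [0.5383 0.1775 0.0981]
280 320 [0.5432 0.1789 0.0977]
370 321 [0.5808 0.1814 0.1002]
378 322 [0.5848 0.182  0.0998]
386 318 [0.5881 0.1806 0.1005]
394 321 [0.5917 0.182  0.1007]
402 300 [0.5323 0.1726 0.1781]
```

```bash

python3 -m inch '[[0.01,0.001,-0.003,0,0],[0.010,0,0,0,0],[0.010,0,0,0,0],[0,0,0,0,0]]' 60 >/dev/null
python3 -c "
from h import *
plan(.5545,.18,.05,93.5)"
```

```text
t 9.4 pos [0.5565 0.1832 0.0706] yaw 93.4 gap 0.0112 F [ 0.  -0.1 -2.3] xax [ 0.024  0.031 -0.999] q7 1.38 turn -0.1 tool d mm [20.4 -3.7 -2.7] n 1
[[0.0204, -0.0037, -0.0027, -0.1]]
```

```bash

python3 -m inch '[[0.002,-0.002,-0.003,0,0],[0.005,0,0,0,0],[0.005,0,0,0,0]]' >/dev/null
python3 -c "
from h import *
plan(.5545,.181,.05,93.5)"
python3 -m inch '[[0.006,0,0,0,0],[0.006,0,0,0,0]]' >/dev/null
python3 -c "
from h import *
plan(.5545,.181,.05,93.5)"
```

```text
t 9.65 pos [0.5547 0.181  0.0588] yaw 93.4 gap 0.0115 F [-1.3 -2.4  7.2] xax [ 0.026  0.031 -0.999] q7 1.39 turn -0.1 tool d mm [ 8.8 -0.2 -0.4] n 1
[[0.0088, -0.0002, -0.0004, -0.1]]
t 9.82 pos [0.557  0.1807 0.0494] yaw 93.32 gap 0.0115 F [-16.7  -5.6  45.8] xax [ 0.029  0.032 -0.999] q7 1.39 turn -0.18 tool d mm [-0.7  0.4 -2.5] n 1
[[-0.0007, 0.0004, -0.0025, -0.18]]
```

```bash
cat >> h.py <<'E'
def look(tag):
    c=cal('wrist'); p,d=optics.capture('wrist'); cv2.imwrite(f'pics/w_{tag}.png',cv2.convertScaleAbs(p,alpha=1.8)); return c,cloud(c,d)
E
python3 - <<'E'
from h import *
c,P=look('c1'); 
for r in list(range(60,290,14))+list(range(370,440,8)): 
    s=P[r,295:350]; 
    if not (s[:,2]<.09).any(): continue
    i=np.nanargmax(np.where(s[:,2]<.09,s[:,2],-1)); print(r,295+i,s[i].round(4))
st()
E
```

```text
60 337 [0.4624 0.1826 0.0052]
74 336 [0.4678 0.1825 0.0055]
88 312 [0.4738 0.1729 0.0054]
102 347 [0.4786 0.1879 0.0051]
116 327 [0.483  0.1779 0.0482]
130 313 [0.4874 0.1735 0.0516]
144 308 [0.492  0.1721 0.0511]
158 319 [0.4963 0.1759 0.0509]
172 323 [0.5014 0.1777 0.0478]
186 295 [0.5058 0.1684 0.0522]
200 295 [0.5107 0.1686 0.0521]
214 330 [0.5163 0.181  0.0472]
228 328 [0.5215 0.1807 0.0471]
242 321 [0.5267 0.1784 0.0478]
256 328 [0.5322 0.1813 0.0472]
270 319 [0.5378 0.1784 0.0472]
284 327 [0.5434 0.1817 0.0471]
370 342 [0.5567 0.1857 0.0804]
378 347 [0.5594 0.1874 0.0807]
386 341 [0.5621 0.1857 0.081 ]
394 321 [0.5929 0.1823 0.0467]
{'time': 9.8667, 'position': [0.557, 0.1807, 0.0496], 'orientation': [-0.0205, 1.5406, 0.0693], 'contact_force': [-3.9953, -1.6044, 10.3038], 'finger_gap': 0.0113, 'qpos': [-0.5979, 0.3357, 0.2924, 1.8599, -0.1457, 0.9268, 1.3911]}
```

View pics/w_c1.png

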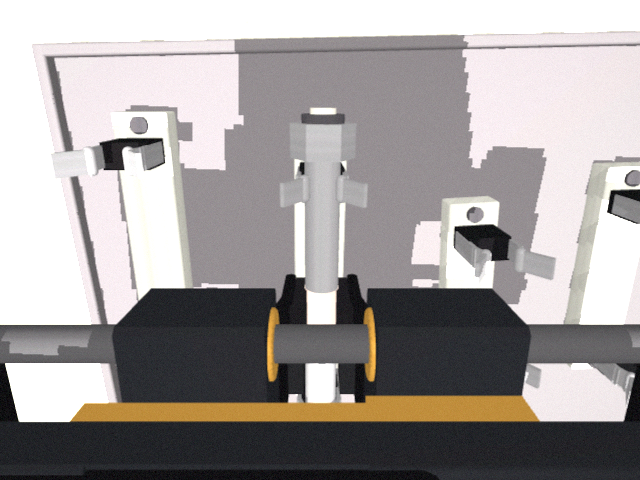

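Column c is snapped in: the tube is level, its top is at z≈0.047 and its axis at about 0.0405. It sits about 3.5 mm too far in +x, so I'll nudge it back and release.

```bash

python3 -m inch '[[0,0,-0.004,0,0],[0,0,-0.002,0,0],[0,0,0,0,45],[0,0,0,0,45],[0,0,0,0,45],[0,0,0,0,45]]'
python3 -m inch '[[-0.015,0,0,0,45],[-0.03,0,0,0,45],[-0.04,0,0,0,45],[-0.03,0,0,0,60]]'
python3 - <<'E'
from h import *
c,P=look('c2')
plan(.4585,-.298,.14,3)
E
```

```text
time: 10.37
position: [0.553, 0.1807, 0.0506]
orientation: [-0.018, 1.536, 0.07]
contact_force: [0.3, -0.8, -0.4]
finger_gap: 0.0307
time: 10.7
position: [0.5432, 0.1756, 0.16]
orientation: [-0.025, 1.553, 0.065]
contact_force: [1.1, 1.2, 0.1]
finger_gap: 0.0411
t 10.75 pos [0.5462 0.1766 0.1661] yaw 93.32 gap 0.0439 F [1.9 0.3 2.7] xax [ 0.025  0.03  -0.999] q7 1.34 turn 90.32 tool d mm [   9.5 -469.2 -115.3] n 13
[[0.0007, -0.0361, -0.0089, 6.95], [0.0007, -0.0369, -0.0044, 6.95], [0.0007, -0.0372, 0.0001, 6.95], [0.0007, -0.0369, 0.0046, 6.95], [0.0007, -0.0361, 0.009, 6.95], [0.0007, -0.0347, 0.0133, 6.95], [0.0007, -0.0329, 0.0174, 6.95], [0.0007, -0.0305, 0.0212, 6.95], [0.0007, -0.0277, 0.0248, 6.95], [0.0007, -0.0245, 0.0279, 6.95], [0.0007, -0.021, 0.0307, 6.95], [0.0007, -0.0171, 0.033, 6.95], [0.0007, -0.013, 0.0348, 6.95]]
```

View pics/w_c2.png

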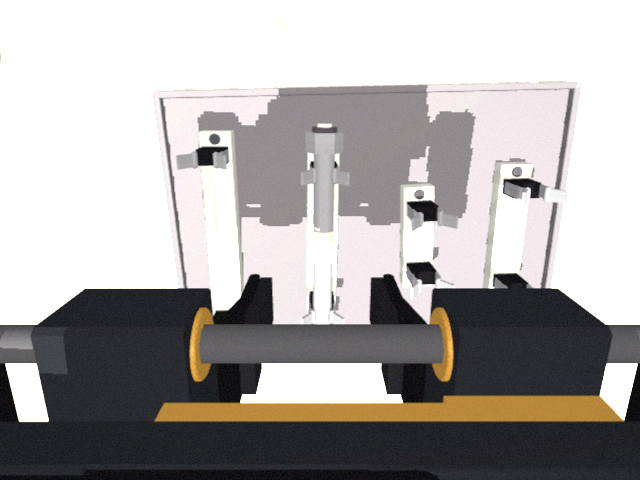

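Column c (seen at 324,180) is seated and stays in place. Next is d.

```bash
sed -i 's/def plan(x,y,z,yaw=None):/def plan(x,y,z,yaw=None,nn=None):/; s/    rows=\[\]/    n=nn or n; rows=[]/; s/n<=20 else/n<=24 else/' h.py
python3 -c "
from h import *
plan(.4585,-.298,.16,3,20)"
```

```text
t 10.75 pos [0.5462 0.1766 0.1661] yaw 93.32 gap 0.0439 F [1.9 0.3 2.7] xax [ 0.025  0.03  -0.999] q7 1.34 turn 90.32 tool d mm [ -10.5 -468.7 -114.8] n 13
[[-0.0005, -0.0234, -0.0057, 4.52], [-0.0005, -0.0238, -0.0039, 4.52], [-0.0005, -0.024, -0.002, 4.52], [-0.0005, -0.0241, -0.0001, 4.52], [-0.0005, -0.0241, 0.0018, 4.52], [-0.0005, -0.0238, 0.0037, 4.52], [-0.0005, -0.0235, 0.0056, 4.52], [-0.0005, -0.023, 0.0074, 4.52], [-0.0005, -0.0223, 0.0092, 4.52], [-0.0005, -0.0215, 0.0109, 4.52], [-0.0005, -0.0206, 0.0126, 4.52], [-0.0005, -0.0195, 0.0142, 4.52], [-0.0005, -0.0184, 0.0156, 4.52], [-0.0005, -0.0171, 0.017, 4.52], [-0.0005, -0.0157, 0.0183, 4.52], [-0.0005, -0.0142, 0.0195, 4.52], [-0.0005, -0.0126, 0.0206, 4.52], [-0.0005, -0.011, 0.0215, 4.52], [-0.0005, -0.0092, 0.0223, 4.52], [-0.0005, -0.0074, 0.023, 4.52]]
```

```bash

python3 -m inch '[[0,-0.023,-0.006,4.5,60],[0,-0.024,-0.004,4.5,60],[0,-0.024,-0.002,4.5,60],[0,-0.024,0,4.5,60],[0,-0.024,0.002,4.5,60],[0,-0.024,0.004,4.5,60],[0,-0.023,0.006,4.5,60],[0,-0.023,0.007,4.5,60],[0,-0.022,0.009,4.5,60],[0,-0.021,0.011,4.5,60]]' >/dev/null
python3 -m inch '[[0,-0.021,0.013,4.5,60],[0,-0.020,0.014,4.5,60],[0,-0.018,0.016,4.5,60],[0,-0.017,0.017,4.5,60],[0,-0.016,0.018,4.5,60],[0,-0.014,0.020,4.5,60],[0,-0.013,0.021,4.5,60],[0,-0.011,0.022,4.5,60],[0,-0.009,0.022,4.5,60]]' >/dev/null
python3 -c "
from h import *
plan(.4585,-.298,.13,3)"
```

```text
t 12.33 pos [ 0.4551 -0.2809  0.1491] yaw 4.61 gap 0.0523 F [ 0.5 -0.4  0.7] xax [ 0.042  0.042 -0.998] q7 0.76 turn 1.61 tool d mm [18.5  1.1 18. ] n 1
[[0.0185, 0.0011, 0.018, 1.61]]
```

```bash
cat > s.py <<'E'
from h import *
s=robot.get_state(); M=R.from_rotvec(s['orientation']).as_matrix(); print(round(s['time'],2),s['position'].round(4) if hasattr(s['position'],'round') else s['position'],'xax',M[:,0].round(4),'yaw',yawof(M).round(2),'F',np.round(s['contact_force'],1),round(s['finger_gap'],4))
E
python3 s.py
python3 -m inch '[[0,0,-0.041,0,60],[0,0,-0.041,0,60],[0,0,-0.041,0,60],[0,0,0,0,60]]' >/dev/null; python3 s.py
python3 -m inch '[[0,0,0.015,0,60],[0,0,0.015,0,60],[0,0,0.015,0,60],[0,0,0.015,0,60],[0,0,0.015,0,60],[0,0,0.015,0,60],[0,0,0.015,0,60],[0,0,0.015,0,60],[0,0,0,0,60]]' >/dev/null; python3 s.py
python3 -m inch '[[0,0.041,0,0,60],[0,0,0,0,60]]' >/dev/null; python3 s.py
python3 -m inch '[[0,-0.015,0,0,60],[0,-0.015,0,0,60],[0,-0.015,0,0,60],[0,0,0,0,60]]' >/dev/null; python3 s.py
```

```text
12.33 [ 0.4551 -0.2809  0.1491] xax [ 0.0422  0.0418 -0.9982] yaw 4.61 F [ 0.5 -0.4  0.7] 0.0523
12.67 [ 0.4409 -0.1688  0.1488] xax [ 0.0335  0.0299 -0.999 ] yaw 2.88 F [ 0.4 -0.1  0.2] 0.0522
13.42 [ 0.4509 -0.2869  0.1443] xax [ 0.0377  0.0338 -0.9987] yaw 3.93 F [-0.1 -0.   0.2] 0.0521
13.58 [ 0.4902 -0.2832  0.1429] xax [ 0.0327  0.0371 -0.9988] yaw 3.72 F [ 2.5  2.1 -0.5] 0.052
13.92 [ 0.443  -0.2832  0.1384] xax [ 0.0259  0.037  -0.999 ] yaw 4.04 F [-0.4 -0.1 -0.6] 0.0522
```

```bash

python3 -m inch '[[0,0,-0.041,0,60],[0,0,-0.041,0,60],[0,0,-0.041,0,60],[0,0,0,0,60],[0,0.002,0.015,0,60],[0,0.002,0.015,0,60],[0,0.002,0.015,0,60],[0,0.002,0.015,0,60],[0,0.001,0.015,0,60],[0,0.001,0.015,0,60]]' >/dev/null; python3 s.py
python3 -m inch '[[0,0,0.015,0,60],[0,0,0.015,0,60],[0,0,-0.041,0,60],[0,0,-0.041,0,60],[0,0,-0.041,0,60],[0,0,0,0,60],[0,0.001,0.015,0,60],[0,0.001,0.015,0,60],[0,0.001,0.015,0,60],[0,0.001,0.015,0,60]]' >/dev/null; python3 s.py
python3 -m inch '[[0,0.002,0.015,0,60],[0,0.002,0.015,0,60],[0,0.002,0.015,0,60],[0,0.002,0.015,0,60],[0,0,0,0,60]]' >/dev/null; python3 s.py
python3 -c "
from h import *
plan(.4585,-.298,.13,3)"
```

```text
14.75 [ 0.4523 -0.2363  0.1405] xax [ 0.0375  0.0484 -0.9981] yaw 4.98 F [ 0.2 -0.3  0.2] 0.0519
15.58 [ 0.4543 -0.1996  0.1405] xax [ 0.0409  0.0502 -0.9979] yaw 5.41 F [ 0.1 -0.4 -0.4] 0.0518
16.0 [ 0.4707 -0.2612  0.1396] xax [ 0.0484  0.0519 -0.9975] yaw 5.69 F [ 0.8  0.3 -0. ] 0.0523
t 16.0 pos [ 0.4707 -0.2612  0.1396] yaw 5.69 gap 0.0523 F [ 0.8  0.3 -0. ] xax [ 0.048  0.052 -0.997] q7 0.78 turn 2.69 tool d mm [  7.  -16.3  35.8] n 1
[[0.007, -0.0163, 0.0358, 2.69]]
```

```bash

python3 -m inch '[[0.01,-0.016,0.036,2.5,60],[0,0,0,0,60]]' >/dev/null; python3 s.py
python3 - <<'E'
from h import *
plan(.4585,-.298,.022,3)
c,P=look('d1'); print(proj(c,(.4585,-.298,.01)))
E
```

```text
16.17 [ 0.4605 -0.2962  0.1275] xax [ 0.0506  0.0528 -0.9973] yaw 3.33 F [-1.2 -0.7  0.5] 0.0521
t 16.17 pos [ 0.4605 -0.2962  0.1275] yaw 3.33 gap 0.0521 F [-1.2 -0.7  0.5] xax [ 0.051  0.053 -0.997] q7 0.84 turn 0.33 tool d mm [105.1  -7.7   7. ] n 3
[[0.035, -0.0026, 0.0023, 0.11], [0.035, -0.0026, 0.0023, 0.11], [0.035, -0.0026, 0.0023, 0.11]]
[307.83904187 243.36822339]
```

View pics/w_d1.png

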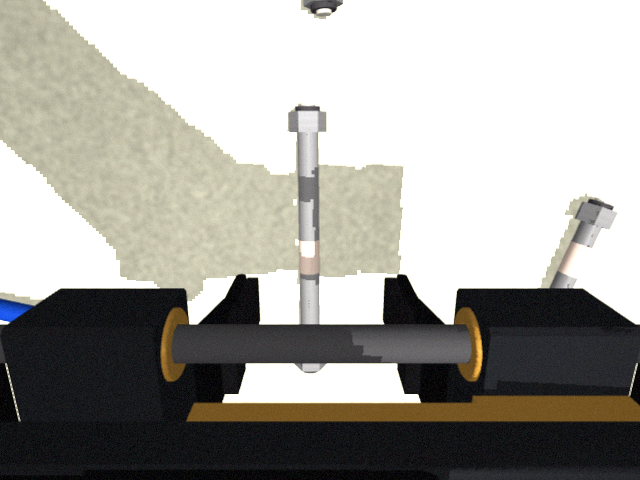

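```bash

python3 - <<'E'
from h import *
c=cal('wrist')
a=atz(c,(307,105),.012); b=atz(c,(312,372),.010); n=atz(c,(307.5,132),.0165);m=atz(c,(309.5,257),.0165)
print(a,b,n,m,np.linalg.norm(a-b))
p=cv2.imread('pics/w_d1.png')[280:420,240:380]; cv2.imwrite('pics/z.png',cv2.resize(p,None,fx=5,fy=4))
E
```

```text
[ 0.45623773 -0.2069734   0.012     ] [ 0.46960477 -0.38620413  0.01      ] [ 0.45729376 -0.22273764  0.0165    ] [ 0.4628494  -0.30045734  0.0165    ] 0.17973962421258205
```

View pics/z.png

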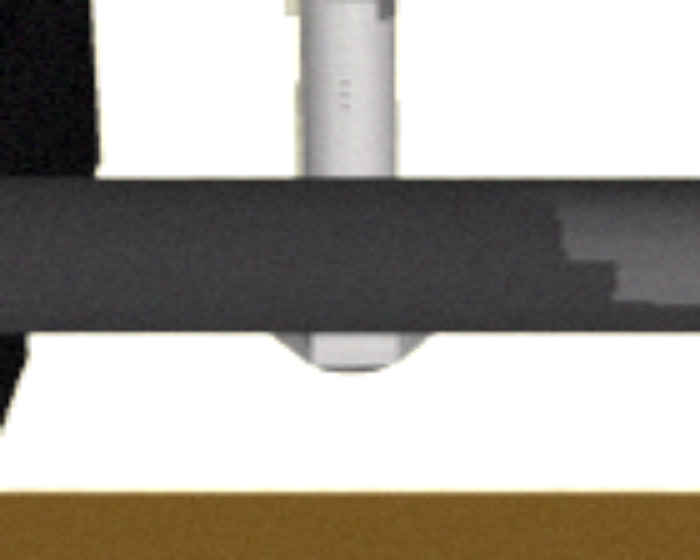

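The midpoint from d's visible ends is (0.463,-0.297) and the length is 0.180, so this is d. I'll descend.

```bash

python3 -m inch '[[0.02,-0.001,0.001,0,60],[0.02,-0.001,0.001,0,60],[0.02,-0.001,0.001,-0.2,60],[0.02,-0.001,0.001,-0.2,60],[0,0,0,0,60]]' >/dev/null
python3 -c "
from h import *
plan(.461,-.297,.022,3.7)"
```

```text
t 16.63 pos [ 0.4682 -0.2845  0.0478] yaw 4.41 gap 0.0522 F [-0.4  1.1 -0.1] xax [ 0.06   0.063 -0.996] q7 0.95 turn 0.71 tool d mm [24.5 -9.8 13.4] n 1
[[0.0245, -0.0098, 0.0134, 0.71]]
```

```bash

python3 -m inch '[[-0.041,0,0,0,60],[-0.041,0,0,0,60],[-0.041,0,0,0,60],[-0.041,0,0,0,60],[0,0,0,0,60]]' >/dev/null; python3 s.py
python3 -m inch '[[0.008,0,0,0,60],[0.008,0,0,0,60],[0.008,0,0,0,60],[0.008,0,0,0,60],[0.008,0,0,0,60],[0.008,0,0,0,60],[0.008,0,0,0,60],[0.008,0,0,0,60],[0.008,0,0,0,60],[0.008,0,0,0,60]]' >/dev/null; python3 s.py
```

```text
17.05 [ 0.457  -0.2883  0.2169] xax [ 0.0509  0.0695 -0.9963] yaw 4.71 F [ 0.6 -0.3  1. ] 0.0521
17.88 [ 0.4606 -0.2778  0.1281] xax [ 0.0493  0.0737 -0.9961] yaw 4.88 F [-0.5  0.3 -0.6] 0.0523
```

```bash

python3 s.py
python3 -m inch '[[0,0,-0.04,0,60],[0,0,0,0,60]]' >/dev/null; python3 s.py
python3 -m inch '[[0,0,0.04,0,60],[0,0,0,0,60]]' >/dev/null; python3 s.py
python3 -m inch '[[0,0.04,0,0,60],[0,0,0,0,60]]' >/dev/null; python3 s.py
python3 -m inch '[[0,-0.04,0,0,60],[0,0,0,0,60]]' >/dev/null; python3 s.py
python3 -m inch '[[0,0,0,7,60],[0,0,0,0,60]]' >/dev/null; python3 s.py
python3 -m inch '[[0,0,0,-7,60],[0,0,0,0,60]]' >/dev/null; python3 s.py
python3 -m inch '[[0,0,0,0,60],[0,0,0,0,60],[0,0,0,0,60],[0,0,0,0,60]]' >/dev/null; python3 s.py
```

```text
17.88 [ 0.4606 -0.2778  0.1281] xax [ 0.0493  0.0737 -0.9961] yaw 4.88 F [-0.5  0.3 -0.6] 0.0523
18.05 [ 0.4547 -0.2378  0.1258] xax [ 0.0404  0.0719 -0.9966] yaw 4.65 F [ 1.7  1.3 -0.5] 0.0523
18.22 [ 0.4588 -0.2745  0.1209] xax [ 0.0387  0.0746 -0.9965] yaw 5.12 F [-0.9 -0.8  1.7] 0.0522
18.38 [ 0.4966 -0.2708  0.1185] xax [ 0.0327  0.0775 -0.9965] yaw 4.86 F [1.9 1.5 0.1] 0.052
18.55 [ 0.4551 -0.2747  0.1133] xax [ 0.0243  0.0745 -0.9969] yaw 4.97 F [-1.1 -1.6 -0.2] 0.0522
18.72 [ 0.4537 -0.2746  0.1121] xax [ 0.024   0.0756 -0.9968] yaw -2.14 F [ 0.4 -1.3 -0.3] 0.0518
18.88 [ 0.4537 -0.2747  0.1118] xax [ 0.0245  0.0756 -0.9968] yaw 5.34 F [-0.5 -0.1  0.4] 0.0523
19.22 [ 0.4546 -0.2749  0.1122] xax [ 0.0262  0.0752 -0.9968] yaw 5.18 F [ 0.6 -0.7 -0.5] 0.0522
```

```bash

python3 -c "
from h import *
plan(.461,-.297,.03,3.7,9)"
python3 -m inch '[[0.010,-0.001,0.004,0.1,60],[0.01,0,0.004,0.1,60],[0.01,0,0.004,0.1,60],[0.01,0,0.004,0.1,60],[0.01,0,0.004,0.1,60],[0.01,0,0.003,0.1,60],[0.01,0,0.003,0.1,60],[0.005,0,0.003,0.1,60],[0,0,0,0,60]]' >/dev/null
python3 -c "
from h import *
plan(.461,-.297,.022,3.7)"
```

```text
t 19.22 pos [ 0.4546 -0.2749  0.1122] yaw 5.18 gap 0.0522 F [ 0.6 -0.7 -0.5] xax [ 0.026  0.075 -0.997] q7 0.86 turn 1.48 tool d mm [80.4  1.7 28.5] n 3
[[0.0089, 0.0002, 0.0032, 0.16], [0.0089, 0.0002, 0.0032, 0.16], [0.0089, 0.0002, 0.0032, 0.16], [0.0089, 0.0002, 0.0032, 0.16], [0.0089, 0.0002, 0.0032, 0.16], [0.0089, 0.0002, 0.0032, 0.16], [0.0089, 0.0002, 0.0032, 0.16], [0.0089, 0.0002, 0.0032, 0.16], [0.0089, 0.0003, 0.0032, 0.16]]
t 19.97 pos [ 0.4572 -0.3005  0.0246] yaw 4.2 gap 0.0521 F [0.  0.6 0.5] xax [ 0.023  0.076 -0.997] q7 1.01 turn 0.5 tool d mm [ 2.9  4.  -3. ] n 1
[[0.0029, 0.004, -0.003, 0.5]]
```

```bash

python3 -m inch '[[0.003,0.004,-0.004,0.4,60],[0,0,0,0,5],[0,0,0,0,0],[0,0,0,0,0],[0,0,0,0,0],[0,0,0,0,0],[0,0,0,0,0],[0,0,0,0,0],[0,0,0,0,0],[0,0,0,0,0]]' 50 >/dev/null; python3 s.py
python3 -m inch '[[-0.01,0,0,0,0],[-0.01,0,0,0,0],[-0.01,0,0,0,0],[-0.01,0,0,0,0],[0,0,0,0,0]]' >/dev/null; python3 s.py
python3 -c "
from h import *
q=robot.get_state()['qpos'];print(np.round(q,2))
plan(.5612,.1097,.14,93.5,14)"
```

```text
20.8 [ 0.4625 -0.2955  0.0234] xax [ 0.0254  0.0754 -0.9968] yaw 3.8 F [-0.2  0.4 -0.7] 0.0117
21.22 [ 0.4607 -0.2989  0.067 ] xax [ 0.0242  0.0756 -0.9968] yaw 3.76 F [ 0.1 -1.  -1.3] 0.0116
[-0.13  0.37  0.83  1.9  -0.4   1.05  0.95]
t 21.22 pos [ 0.4607 -0.2989  0.067 ] yaw 3.76 gap 0.0116 F [ 0.1 -1.  -1.3] xax [ 0.024  0.076 -0.997] q7 0.95 turn -89.74 tool d mm [ -39.5  129.1 -405.1] n 13
[[-0.0028, 0.0092, -0.0289, -6.41], [-0.0028, 0.0124, -0.0277, -6.41], [-0.0028, 0.0154, -0.0262, -6.41], [-0.0028, 0.0182, -0.0243, -6.41], [-0.0028, 0.0208, -0.0221, -6.41], [-0.0028, 0.0232, -0.0196, -6.41], [-0.0028, 0.0252, -0.0169, -6.41], [-0.0028, 0.027, -0.014, -6.41], [-0.0028, 0.0283, -0.0109, -6.41], [-0.0028, 0.0294, -0.0077, -6.41], [-0.0028, 0.0301, -0.0043, -6.41], [-0.0028, 0.0304, -0.001, -6.41], [-0.0028, 0.0303, 0.0024, -6.41], [-0.0028, 0.0298, 0.0058, -6.41]]
```

```bash

python3 -c "
from h import *
plan(.59,-.09,.10,93.5,13)"
```

```text
t 21.22 pos [ 0.4607 -0.2989  0.067 ] yaw 3.76 gap 0.0116 F [ 0.1 -1.  -1.3] xax [ 0.024  0.076 -0.997] q7 0.95 turn -89.74 tool d mm [ -14.   143.6 -201.5] n 13
[[-0.0011, 0.011, -0.0155, -6.9], [-0.0011, 0.0128, -0.0141, -6.9], [-0.0011, 0.0144, -0.0124, -6.9], [-0.0011, 0.0158, -0.0106, -6.9], [-0.0011, 0.017, -0.0086, -6.9], [-0.0011, 0.0179, -0.0065, -6.9], [-0.0011, 0.0185, -0.0043, -6.9], [-0.0011, 0.0189, -0.0021, -6.9], [-0.0011, 0.019, 0.0002, -6.9], [-0.0011, 0.0189, 0.0025, -6.9], [-0.0011, 0.0184, 0.0048, -6.9], [-0.0011, 0.0177, 0.0069, -6.9], [-0.0011, 0.0168, 0.009, -6.9]]
```

```bash

python3 -m inch '[[-0.01,0.011,-0.016,-6.9,0],[-0.01,0.013,-0.014,-6.9,0],[-0.005,0.014,-0.012,-6.9,0],[-0.002,0.016,-0.011,-6.9,0],[-0.002,0.017,-0.009,-6.9,0],[-0.002,0.018,-0.006,-6.9,0],[-0.001,0.019,-0.004,-6.9,0],[-0.001,0.019,-0.002,-6.9,0],[-0.001,0.019,0,-6.9,0],[-0.001,0.019,0.002,-6.9,0]]' >/dev/null; python3 s.py
python3 -m inch '[[0,0.018,0.005,-6.9,0],[0,0.018,0.007,-6.9,0],[0,0.017,0.009,-6.9,0],[0,0,0,0,0]]' >/dev/null; python3 s.py
python3 -c "
from h import *
q=robot.get_state()['qpos'];print(np.round(q,2))
plan(.59,-.09,.10,93.5)"
```

```text
22.05 [ 0.5583 -0.1379  0.1239] xax [ 0.0306  0.0709 -0.997 ] yaw 74.9 F [ 0.5 -0.3 -1.9] 0.0117
22.38 [ 0.5896 -0.0808  0.1304] xax [ 0.0334  0.0736 -0.9967] yaw 97.03 F [ 0.   1.2 -1.1] 0.0116
[-0.28  0.29  0.48  1.76 -0.24  1.11  1.99]
t 22.38 pos [ 0.5896 -0.0808  0.1304] yaw 97.03 gap 0.0116 F [ 0.   1.2 -1.1] xax [ 0.033  0.074 -0.997] q7 1.99 turn 3.53 tool d mm [ 29.7 -11.2  -2. ] n 1
[[0.0297, -0.0112, -0.002, 3.53]]
```

```bash

python3 -m inch '[[0.012,-0.004,0,1.2,0],[0.012,-0.003,0,1.2,0],[0.012,-0.002,0,1.2,0],[0.012,0,0,0,0],[0.012,0,0,0,0],[0.012,0,0,0,0],[0.012,0,0,0,0],[0.008,0,0,0,0],[0,0,0,0,0]]' >/dev/null; python3 s.py
```

```text
23.13 [ 0.591  -0.0883  0.0266] xax [ 0.0304  0.0704 -0.9971] yaw 92.32 F [0.1 0.7 2.4] 0.0113
```

Now I open slightly so the column settles flat, then regrip it.

```bash

python3 -m inch '[[0,0,0,0,30],[0,0,0,0,30],[0.004,0,0,0,30],[0,0,0,0,30],[0,0,0,0,0],[0,0,0,0,0],[0,0,0,0,0],[0,0,0,0,0],[0,0,0,0,0]]' 50 >/dev/null; python3 s.py
python3 -m inch '[[-0.01,0,0,0,0],[-0.01,0,0,0,0],[-0.01,0,0,0,0],[-0.01,0,0,0,0],[-0.01,0,0,0,0],[-0.01,0,0,0,0],[-0.01,0,0,0,0],[-0.01,0,0,0,0],[0,0,0,0,0]]' >/dev/null; python3 s.py
python3 - <<'E'
from h import *
c,P=look('d2')
for r in list(range(60,290,14))+list(range(370,440,8)): 
    s=P[r,295:350]; h=robot.get_state()['position'][2]+.012
    if not ((s[:,2]<h)&(s[:,2]>.05)).any(): continue
    i=np.nanargmax(np.where(s[:,2]<h,s[:,2],-1)); print(r,295+i,s[i].round(4))
plan(.5612,.1097,.14,93.5)
E
```

```text
23.88 [ 0.5933 -0.0882  0.0249] xax [ 0.0351  0.0705 -0.9969] yaw 92.35 F [ 0.7  0.1 -1.8] 0.0114
24.63 [ 0.5901 -0.095   0.1145] xax [ 0.0364  0.0704 -0.9969] yaw 92.31 F [ 1.1 -0.  -1.6] 0.0112
88 321 [ 0.5075 -0.0985  0.1086]
102 334 [ 0.5117 -0.0942  0.111 ]
116 320 [ 0.5163 -0.0986  0.111 ]
130 328 [ 0.521  -0.0954  0.1075]
144 322 [ 0.5257 -0.0973  0.1079]
158 325 [ 0.5306 -0.096   0.1069]
172 317 [ 0.5355 -0.0987  0.1077]
186 325 [ 0.5406 -0.0956  0.1069]
200 322 [ 0.5455 -0.0965  0.1079]
214 322 [ 0.5511 -0.0962  0.1067]
228 331 [ 0.5564 -0.0927  0.1068]
242 323 [ 0.5619 -0.0954  0.1069]
256 324 [ 0.5675 -0.0948  0.1068]
270 321 [ 0.5732 -0.0957  0.1069]
284 320 [ 0.5791 -0.0959  0.107 ]
370 317 [ 0.6182 -0.0956  0.1072]
378 318 [ 0.6222 -0.095   0.1071]
386 320 [ 0.6259 -0.0941  0.1076]
394 325 [ 0.6305 -0.0917  0.1069]
t 24.68 pos [ 0.5898 -0.0948  0.1136] yaw 92.31 gap 0.0113 F [ 0.5  0.2 -2.4] xax [ 0.036  0.071 -0.997] q7 1.94 turn -1.19 tool d mm [-12.9 206.9 -19.9] n 6
[[-0.0021, 0.0345, -0.0033, -0.2], [-0.0021, 0.0345, -0.0032, -0.2], [-0.0021, 0.0345, -0.0031, -0.2], [-0.0021, 0.0345, -0.003, -0.2], [-0.0021, 0.0345, -0.0028, -0.2], [-0.0021, 0.0345, -0.0027, -0.2]]
```

View pics/w_d2.png

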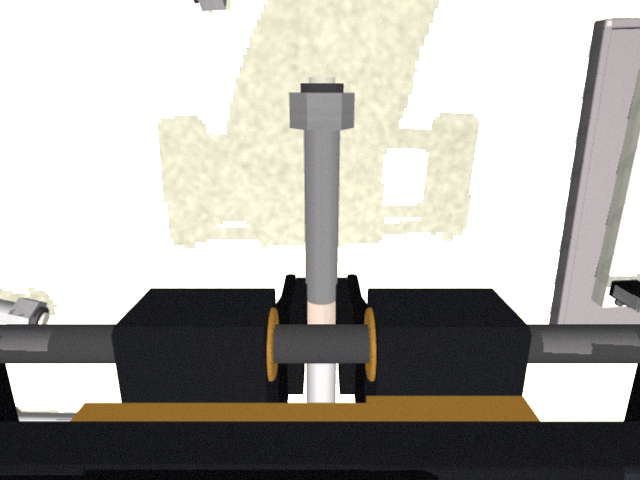

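Column d is now level in the grip (tube top flat at 0.107), and its midpoint is about 3 mm ahead of the TCP. Next I carry it over seat_d.

```bash

python3 -m inch '[[-0.003,0.02,-0.003,0,0],[-0.003,0.02,-0.003,0,0],[-0.003,0.02,-0.003,-0.3,0],[-0.002,0.02,-0.003,-0.3,0],[-0.002,0.02,-0.003,-0.3,0],[-0.002,0.02,-0.003,-0.3,0],[-0.002,0.02,-0.003,0,0],[-0.002,0.02,-0.003,0,0],[-0.002,0.02,-0.002,0,0],[0,0.02,-0.002,0,0]]' 60 >/dev/null; python3 s.py
python3 -c "
from h import *
plan(.558,.1097,.12,93.5)"
```

```text
25.52 [0.5459 0.1025 0.1425] xax [ 0.0268  0.0643 -0.9976] yaw 92.87 F [ 0.  -0.2 -2.4] 0.0111
t 25.52 pos [0.5459 0.1025 0.1425] yaw 92.87 gap 0.0111 F [ 0.  -0.2 -2.4] xax [ 0.027  0.064 -0.998] q7 1.51 turn -0.63 tool d mm [23.2  5.1 11.8] n 1
[[0.0232, 0.0051, 0.0118, -0.63]]
```

```bash

python3 -m inch '[[0.010,0.003,0.004,-0.3,0],[0.01,0.002,0.004,-0.3,0],[0.01,0,0.003,0,0],[0.01,0,0,0,0],[0.01,0,0,0,0],[0,0,0,0,0]]' >/dev/null
python3 -c "
from h import *
plan(.558,.1097,.053,93.5)
c,P=look('d3')
for r in list(range(60,290,20))+list(range(370,440,8)): 
    s=P[r,295:350]; h=robot.get_state()['position'][2]+.005
    if not ((s[:,2]<h)&(s[:,2]>.06)).any(): continue
    i=np.nanargmax(np.where(s[:,2]<h,s[:,2],-1)); print(r,295+i,s[i].round(4))
"
```

```text
t 26.02 pos [0.5561 0.1153 0.0862] yaw 93.83 gap 0.0112 F [-0.5 -0.3 -2.5] xax [ 0.021  0.064 -0.998] q7 1.55 turn 0.33 tool d mm [32.8 -7.8  0.7] n 1
[[0.0328, -0.0078, 0.0007, 0.33]]
80 326 [0.4707 0.1113 0.0776]
100 335 [0.4769 0.1143 0.0837]
120 338 [0.4832 0.1157 0.0837]
140 321 [0.4904 0.1108 0.0798]
160 327 [0.497  0.1133 0.0801]
180 324 [0.5042 0.1128 0.0797]
200 328 [0.5115 0.1148 0.0792]
220 329 [0.5189 0.1157 0.0795]
240 327 [0.5269 0.1155 0.0788]
260 325 [0.535  0.1154 0.0786]
280 319 [0.5431 0.1136 0.0791]
370 325 [0.584  0.1188 0.0783]
378 322 [0.5879 0.1178 0.0784]
386 319 [0.5921 0.1168 0.0781]
394 319 [0.5963 0.1171 0.078 ]
```

View pics/w_d3.png

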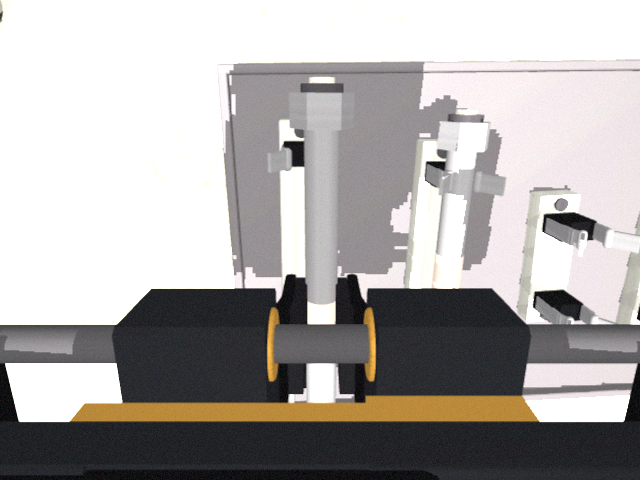

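```bash

python3 -m inch '[[0.002,-0.006,0.001,0,0],[0.008,-0.001,0,0,0],[0.007,-0.001,0,0,0],[0,0,0,0,0]]' >/dev/null
python3 -c "
from h import *
plan(.558,.1097,.053,93.5)"
```

```text
t 26.4 pos [0.5599 0.1053 0.0688] yaw 93.59 gap 0.0116 F [-0.8 -0.  -2.1] xax [ 0.025  0.064 -0.998] q7 1.58 turn 0.09 tool d mm [16.   3.5 -2.1] n 1
[[0.016, 0.0035, -0.0021, 0.09]]
```

```bash

python3 -m inch '[[0.001,0.003,-0.001,0,0],[0,0,0,0,0]]' >/dev/null
python3 -c "
from h import *
plan(.559,.1097,.053,93.5)"
python3 -m inch '[[0.005,0,0,0,0],[0.005,0,0,0,0]]' >/dev/null
python3 -c "
from h import *
plan(.559,.1097,.053,93.5)"
```

```text
t 26.57 pos [0.5587 0.108  0.0677] yaw 93.53 gap 0.0115 F [ 0.6  0.7 -2.3] xax [ 0.024  0.064 -0.998] q7 1.57 turn 0.03 tool d mm [14.8  0.7  0. ] n 1
[[0.0148, 0.0007, 0.0, 0.03]]
t 26.73 pos [0.5617 0.1093 0.0611] yaw 93.57 gap 0.0116 F [-0.5 -2.3  6.3] xax [ 0.03   0.066 -0.997] q7 1.58 turn 0.07 tool d mm [ 8.   0.  -2.9] n 1
[[0.008, 0.0, -0.0029, 0.07]]
```

```bash

python3 -m inch '[[0.005,0,-0.002,0,0],[0.005,0,-0.001,0,0]]' >/dev/null
python3 -c "
from h import *
plan(.559,.1097,.053,93.5)"
python3 -m inch '[[0.003,0,-0.001,0,0],[0,0,0,0,0]]' >/dev/null
python3 -c "
from h import *
plan(.559,.1097,.053,93.5)
c,P=look('d4')
for r in list(range(60,290,20))+list(range(370,440,8)): 
    s=P[r,295:350]; h=.07
    if not ((s[:,2]<h)&(s[:,2]>.03)).any(): continue
    i=np.nanargmax(np.where(s[:,2]<h,s[:,2],-1)); print(r,295+i,s[i].round(4))
"
```

```text
t 26.9 pos [0.5615 0.1091 0.0542] yaw 93.57 gap 0.0112 F [-14.8  -6.   41.2] xax [ 0.035  0.067 -0.997] q7 1.58 turn 0.07 tool d mm [ 1.2  0.7 -2.5] n 1
[[0.0012, 0.0007, -0.0025, 0.07]]
t 27.07 pos [0.5616 0.1088 0.0553] yaw 93.55 gap 0.0116 F [-0.  -2.5 -5.8] xax [ 0.037  0.068 -0.997] q7 1.59 turn 0.05 tool d mm [ 2.2  0.9 -2.7] n 1
[[0.0022, 0.0009, -0.0027, 0.05]]
80 320 [0.4765 0.1033 0.0465]
100 325 [0.4826 0.105  0.0517]
120 321 [0.489  0.1041 0.0516]
140 324 [0.4959 0.1058 0.0472]
160 295 [0.5027 0.096  0.0517]
180 324 [0.5098 0.1067 0.0479]
200 319 [0.5172 0.1053 0.0477]
220 322 [0.5246 0.1068 0.0482]
240 327 [0.5325 0.1093 0.0475]
260 321 [0.5405 0.1075 0.0479]
280 325 [0.5486 0.1095 0.0481]
370 321 [0.5896 0.1105 0.0479]
378 322 [0.5935 0.1112 0.048 ]
386 326 [0.5977 0.1131 0.0478]
394 321 [0.6019 0.1113 0.0476]
```

View pics/w_d4.png

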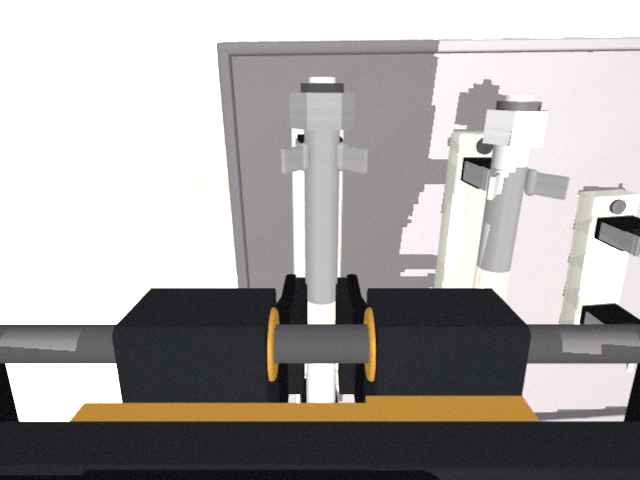

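```bash

python3 -m inch '[[0.003,0,-0.004,0,0],[0.002,0,-0.002,0,0],[0,0,0,0,0]]' >/dev/null; python3 s.py
python3 -c "
from h import *
c,P=look('d5')
for r in list(range(70,150,10))+list(range(180,290,20))+list(range(370,410,8)): 
    s=P[r,295:350]; h=.07
    if not ((s[:,2]<h)&(s[:,2]>.03)).any(): continue
    i=np.nanargmax(np.where(s[:,2]<h,s[:,2],-1)); print(r,295+i,s[i].round(4))
"
```

```text
27.37 [0.5618 0.1089 0.0551] xax [ 0.05    0.0707 -0.9962] yaw 93.54 F [-0.2 -1.3 -2.8] 0.0117
80 329 [0.4766 0.1064 0.0458]
90 334 [0.4796 0.108  0.0486]
100 315 [0.483  0.1017 0.0518]
110 330 [0.4858 0.1068 0.0515]
120 318 [0.4892 0.1031 0.0514]
130 330 [0.4923 0.1073 0.051 ]
140 325 [0.4959 0.1061 0.0484]
180 325 [0.5099 0.107  0.0476]
200 324 [0.5171 0.1071 0.0481]
220 318 [0.5249 0.1054 0.0475]
240 319 [0.5327 0.1063 0.0474]
260 314 [0.5408 0.1049 0.0474]
280 322 [0.5489 0.1084 0.0476]
370 321 [0.5906 0.1106 0.0472]
378 320 [0.5945 0.1104 0.0473]
386 324 [0.5984 0.1123 0.0475]
394 323 [0.6022 0.1121 0.048 ]
```

```bash

python3 -m inch '[[0,0,-0.007,0,0],[0,0,-0.004,0,0],[0,0,0,0,0]]' >/dev/null; python3 s.py
```

```text
27.67 [0.5523 0.1085 0.0547] xax [ 0.0555  0.071  -0.9959] yaw 93.52 F [ 0.7 -1.7  2.2] 0.0114
```

```bash

python3 -m inch '[[0,0,0.005,0,0],[0,0,0,0,0]]' >/dev/null; python3 s.py
python3 -c "
from h import *
c,P=look('d6')
for r in list(range(60,160,6)): 
    s=P[r,295:350]; h=.07
    if not ((s[:,2]<h)&(s[:,2]>.03)).any(): continue
    i=np.nanargmax(np.where(s[:,2]<h,s[:,2],-1)); print(r,295+i,s[i].round(4))
"
```

```text
27.83 [0.5549 0.1088 0.0547] xax [ 0.0508  0.071  -0.9962] yaw 93.55 F [ 3.8 -1.4  1.8] 0.011
78 324 [0.4692 0.1046 0.0449]
84 318 [0.4713 0.1025 0.0481]
90 318 [0.4731 0.1026 0.0481]
96 326 [0.4748 0.1051 0.0516]
102 332 [0.4765 0.1071 0.052 ]
108 329 [0.4784 0.1063 0.0523]
114 330 [0.4802 0.1068 0.0518]
120 310 [0.4825 0.1004 0.0513]
126 311 [0.4844 0.1008 0.0516]
132 330 [0.4864 0.1076 0.0473]
138 330 [0.4884 0.1077 0.0475]
144 326 [0.4905 0.1065 0.0473]
150 324 [0.4926 0.1059 0.0471]
156 328 [0.4946 0.1075 0.0471]
```

```bash

python3 -m inch '[[0,0,0,0,45],[0,0,0,0,45],[0,0,0,0,45],[0,0,0,0,45],[-0.01,0,0,0,45],[-0.041,0,0,0,45],[0,0,0,0,45],[-0.041,0,0,0,60],[0,0,0,0,60]]' >/dev/null; python3 s.py
python3 -c "
from h import *
c,P=look('d7')
plan(.4535,-.0965,.15,6.7,14)"
```

```text
28.63 [0.5453 0.1035 0.141 ] xax [ 0.0393  0.0691 -0.9968] yaw 93.63 F [ 2.  -0.4  2.1] 0.0461
t 28.68 pos [0.5427 0.1037 0.1374] yaw 93.66 gap 0.0487 F [-1.1  0.2 -1.1] xax [ 0.033  0.068 -0.997] q7 1.53 turn 86.96 tool d mm [ -29.2 -192.8 -100.8] n 13
[[-0.0021, -0.0138, -0.0072, 6.21], [-0.0021, -0.0145, -0.0057, 6.21], [-0.0021, -0.015, -0.0041, 6.21], [-0.0021, -0.0154, -0.0024, 6.21], [-0.0021, -0.0155, -0.0007, 6.21], [-0.0021, -0.0155, 0.0009, 6.21], [-0.0021, -0.0153, 0.0026, 6.21], [-0.0021, -0.0149, 0.0043, 6.21], [-0.0021, -0.0144, 0.0058, 6.21], [-0.0021, -0.0137, 0.0074, 6.21], [-0.0021, -0.0128, 0.0088, 6.21], [-0.0021, -0.0118, 0.0101, 6.21], [-0.0021, -0.0106, 0.0114, 6.21], [-0.0021, -0.0093, 0.0124, 6.21]]
```

View pics/w_d7.png

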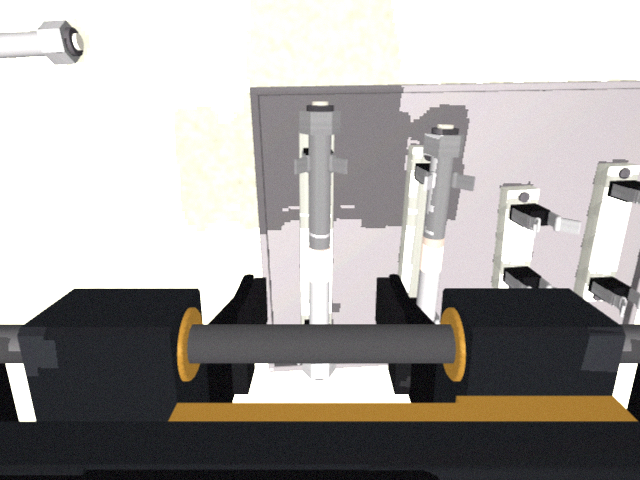

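```bash

python3 -m inch '[[-0.002,-0.014,-0.007,6.2,60],[-0.002,-0.015,-0.006,6.2,60],[-0.002,-0.015,-0.004,6.2,60],[-0.002,-0.015,-0.002,6.2,60],[-0.002,-0.016,-0.001,6.2,60],[-0.002,-0.016,0.001,6.2,60],[-0.002,-0.015,0.003,6.2,60],[-0.002,-0.015,0.004,6.2,60],[-0.002,-0.014,0.006,6.2,60],[-0.002,-0.014,0.007,6.2,60]]' >/dev/null
python3 -m inch '[[0,-0.013,0.009,6.2,60],[0,-0.012,0.010,6.2,60],[0,-0.010,0.011,6.2,60],[0,0,0,0,60]]' >/dev/null; python3 s.py
python3 -c "
from h import *
q=robot.get_state()['qpos'];print(np.round(q,2))
plan(.4535,-.0965,.12,6.7)"
```

```text
29.85 [ 0.4475 -0.0853  0.1437] xax [ 0.0297  0.0732 -0.9969] yaw 9.16 F [-0.1 -0.2 -0.5] 0.0518
[-0.42 -0.05  0.6   2.07 -0.05  1.1   0.36]
t 29.85 pos [ 0.4475 -0.0853  0.1437] yaw 9.16 gap 0.0518 F [-0.1 -0.2 -0.5] xax [ 0.03   0.073 -0.997] q7 0.36 turn 2.46 tool d mm [23.   3.1 13.6] n 1
[[0.023, 0.0031, 0.0136, 2.46]]
```

```bash

python3 -m inch '[[0.010,0.003,0.010,1.2,60],[0.01,0,0.003,1.2,60],[0,0,0,0,60]]' >/dev/null; python3 s.py
python3 -c "
from h import *
c,P=look('b1'); print(proj(c,(.4535,-.0965,.01)))
plan(.4535,-.0965,.022,6.7)"
```

```text
30.1 [ 0.4536 -0.0949  0.123 ] xax [ 0.0315  0.0757 -0.9966] yaw 7.03 F [-0.7  0.8 -0.9] 0.0522
[313.14947839 248.59745628]
t 30.15 pos [ 0.454  -0.0948  0.1237] yaw 7.08 gap 0.0524 F [ 0.1 -0.7  1.6] xax [ 0.032  0.075 -0.997] q7 0.38 turn 0.38 tool d mm [101.2  -4.9   8.8] n 3
[[0.0337, -0.0016, 0.0029, 0.13], [0.0337, -0.0016, 0.0029, 0.13], [0.0337, -0.0016, 0.0029, 0.13]]
```

View pics/w_b1.png

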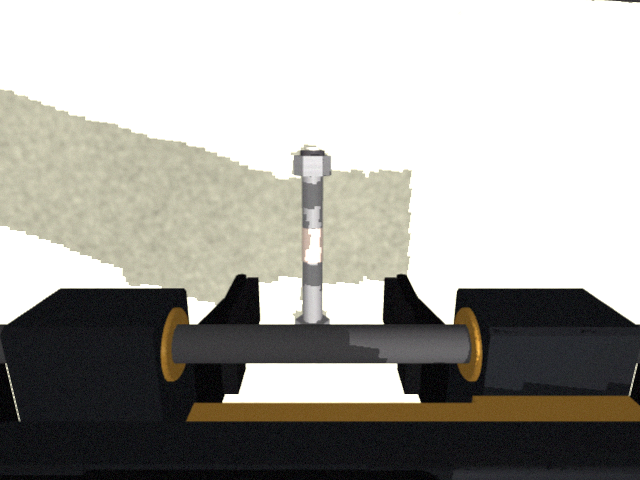

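Column b is at (313,246), as predicted (313,249). I'll descend.

```bash

python3 -m inch '[[0.012,-0.001,0.001,0,60],[0.012,-0.001,0.001,0,60],[0.012,-0.001,0.001,0,60],[0.012,-0.001,0.001,0,60],[0.012,-0.001,0.001,0,60],[0.012,0,0.001,0,60],[0.012,0,0.001,0,60],[0.004,0,0.001,0,60],[0,0,0,0,60]]' >/dev/null
python3 -c "
from h import *
plan(.4535,-.0965,.022,6.7)"
```

```text
t 30.9 pos [ 0.4565 -0.087   0.034 ] yaw 8.58 gap 0.0521 F [-0.2  1.  -0.2] xax [ 0.033  0.079 -0.996] q7 0.52 turn 1.88 tool d mm [11.1 -4.9  9.8] n 1
[[0.0111, -0.0049, 0.0098, 1.88]]
```

```bash

python3 -m inch '[[0.002,-0.004,0.009,1.8,60],[0.005,0,0.001,0,60],[0.005,0,0,0,60],[0,0,0,0,60]]' >/dev/null
python3 -c "
from h import *
plan(.4535,-.0965,.022,6.7)"
```

```text
t 31.23 pos [ 0.4558 -0.0966  0.022 ] yaw 6.76 gap 0.0524 F [-0.8 -0.4 -0.4] xax [ 0.036  0.08  -0.996] q7 0.54 turn 0.06 tool d mm [-0.1 -2.3 -0.4] n 1
[[-0.0001, -0.0023, -0.0004, 0.06]]
```

```bash

python3 -m inch '[[0,-0.002,0,0,60],[0,0,0,0,5],[0,0,0,0,0],[0,0,0,0,0],[0,0,0,0,0],[0,0,0,0,0],[0,0,0,0,0],[0,0,0,0,0],[0,0,0,0,0]]' 50 >/dev/null; python3 s.py
python3 -m inch '[[-0.01,0,0,0,0],[-0.01,0,0,0,0],[-0.01,0,0,0,0],[-0.01,0,0,0,0],[-0.01,0,0,0,0],[0,0,0,0,0]]' >/dev/null
python3 -c "
from h import *
plan(.53,-.05,.07,93.5,13)"
```

```text
31.98 [ 0.4544 -0.0969  0.0229] xax [ 0.0374  0.0803 -0.9961] yaw 6.77 F [ 0.2  0.  -0.4] 0.0113
t 32.48 pos [ 0.4518 -0.1017  0.0779] yaw 6.73 gap 0.0115 F [ 0.9  0.5 -1.5] xax [ 0.037  0.08  -0.996] q7 0.46 turn -86.77 tool d mm [ 14.9  83.3 -41.2] n 13
[[0.0011, 0.0064, -0.0032, -6.67], [0.0011, 0.0067, -0.0024, -6.67], [0.0011, 0.007, -0.0016, -6.67], [0.0011, 0.0071, -0.0008, -6.67], [0.0011, 0.0071, 0.0, -6.67], [0.0011, 0.0071, 0.0009, -6.67], [0.0011, 0.0069, 0.0017, -6.67], [0.0011, 0.0067, 0.0025, -6.67], [0.0011, 0.0064, 0.0033, -6.67], [0.0011, 0.0059, 0.004, -6.67], [0.0011, 0.0054, 0.0046, -6.67], [0.0011, 0.0049, 0.0052, -6.67], [0.0011, 0.0042, 0.0058, -6.67]]
```

```bash

python3 -m inch '[[0,0.006,-0.003,-6.7,0],[0,0.007,-0.002,-6.7,0],[0,0.007,-0.002,-6.7,0],[0,0.007,-0.001,-6.7,0],[0,0.007,0,-6.7,0],[0,0.007,0.001,-6.7,0],[0,0.007,0.002,-6.7,0],[0,0.007,0.002,-6.7,0],[0,0.006,0.003,-6.7,0],[0,0.006,0.004,-6.7,0]]' >/dev/null
python3 -m inch '[[0,0.006,0.005,-6.7,0],[0,0.005,0.005,-6.7,0],[0,0.004,0.006,-5,0],[0,0,0,0,0]]' >/dev/null
python3 -c "
from h import *
plan(.53,-.05,.025,93.5)"
```

```text
t 33.65 pos [ 0.5315 -0.0451  0.0904] yaw 96.67 gap 0.0114 F [-0.4 -0.1 -0.6] xax [ 0.043  0.083 -0.996] q7 1.92 turn 3.17 tool d mm [64.7 -9.8 -5.5] n 2
[[0.0323, -0.0049, -0.0027, 1.59], [0.0323, -0.005, -0.0026, 1.59]]
```

```bash

python3 -m inch '[[0.01,-0.002,0,1,0],[0.01,-0.002,0,1,0],[0.01,-0.001,0,1,0],[0.01,-0.001,0,0,0],[0.01,0,0,0,0],[0.008,0,0,0,0],[0,0,0,0,0]]' >/dev/null; python3 s.py
python3 -m inch '[[0,0,0,0,28],[0,0,0,0,28],[0.004,0,0,0,28],[0,0,0,0,28]]'
```

```text
34.23 [ 0.5338 -0.0478  0.026 ] xax [ 0.0432  0.0821 -0.9957] yaw 92.67 F [0.7 0.4 4.3] 0.0115
time: 34.57
position: [0.534, -0.0477, 0.0216]
orientation: [0.029, 1.525, 0.098]
contact_force: [-0.6, -0.0, 0.6]
finger_gap: 0.023
```

```bash

python3 -m inch '[[0,0,0,0,0],[0,0,0,0,0],[0,0,0,0,0],[0,0,0,0,0],[0,0,0,0,0]]' 60 >/dev/null; python3 s.py
python3 -m inch '[[-0.012,0,0,0,0],[-0.012,0,0,0,0],[-0.012,0,0,0,0],[-0.012,0,0,0,0],[-0.012,0,0,0,0],[-0.012,0,0,0,0],[-0.012,0,0,0,0],[-0.012,0,0,0,0],[-0.01,0,0,0,0],[0,0,0,0,0]]' >/dev/null; python3 s.py
cat >> h.py <<'E'
def prof(tag,L,zlo=.03):
    """tube profile in the wrist view: slope, level, y-line and mid from the nut/plug at the -x end"""
    c,P=look(tag); s=robot.get_state(); h=s['position'][2]+.006
    o=[]
    for r in list(range(40,290,3))+list(range(368,402,4)):
        q=P[r,300:344]; ok=(q[:,2]<h)&(q[:,2]>max(zlo,s['position'][2]-.03))
        if ok.sum()<3: continue
        k=np.where(ok)[0]; i=k[np.argmax(q[k,2])]; o.append([q[i,0],q[k,1].mean(),q[i,2],r])
    o=np.array(o); xe=o[0,0]; t=o[o[:,0]>xe+.022]
    a=np.polyfit(t[:,0],t[:,2],1); b=np.polyfit(t[:,0],t[:,1],1); xm=xe+L/2
    print('end x',xe.round(4),'row',o[0,3],'mid x',xm.round(4),'y at mid',np.polyval(b,xm).round(4),'axis z at mid',(np.polyval(a,xm)-.0065).round(4),'slope',a[0].round(4),'yaw',np.degrees(b[0]).round(2),'tcp',s['position'].round(4) if hasattr(s['position'],'round') else s['position'])
    return o
E
python3 - <<'E'
from h import *
prof('b2',.129)
plan(.5461,.3157,.13,93.5)
E
```

```text
34.98 [ 0.534  -0.0477  0.022 ] xax [ 0.0433  0.0822 -0.9957] yaw 92.65 F [ 0.5 -0.3 -1.5] 0.0114
35.82 [ 0.5285 -0.059   0.1416] xax [ 0.0467  0.0819 -0.9955] yaw 92.51 F [ 0.5 -0.5 -1.6] 0.0113
end x 0.4649 row 145.0 mid x 0.5294 y at mid -0.0587 axis z at mid 0.1305 slope 0.0036 yaw 2.52 tcp [ 0.5282 -0.0589  0.1407]
t 35.87 pos [ 0.5282 -0.0589  0.1407] yaw 92.51 gap 0.0113 F [ 0.1 -0.3 -1.2] xax [ 0.046  0.082 -0.996] q7 1.84 turn -0.99 tool d mm [ 42.2 371.4  32.3] n 10
[[0.0042, 0.0371, 0.0032, -0.1], [0.0042, 0.0371, 0.0033, -0.1], [0.0042, 0.0371, 0.0034, -0.1], [0.0042, 0.0371, 0.0034, -0.1], [0.0042, 0.0371, 0.0035, -0.1], [0.0042, 0.0371, 0.0035, -0.1], [0.0042, 0.0371, 0.0036, -0.1], [0.0042, 0.0371, 0.0037, -0.1], [0.0042, 0.0371, 0.0037, -0.1], [0.0042, 0.0371, 0.0038, -0.1]]
```

View pics/w_b2.png

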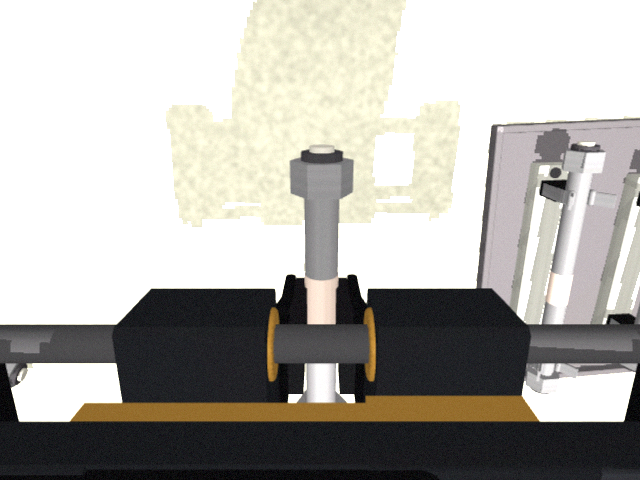

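```bash

python3 -m inch '[[0,0.019,0.001,0,0],[0.001,0.019,0.001,0,0],[0.001,0.019,0.001,0,0],[0.001,0.019,0.001,0,0],[0.001,0.019,0.001,-0.1,0],[0.001,0.019,0.002,-0.1,0],[0.001,0.019,0.002,-0.1,0],[0.001,0.019,0.002,-0.1,0],[0.001,0.019,0.002,0,0],[0.001,0.019,0.002,0,0]]' >/dev/null;
python3 -c "
from h import *
plan(.545,.316,.13,93.5,10)"
```

```text
t 36.7 pos [0.5307 0.1324 0.142 ] yaw 92.21 gap 0.0112 F [ 0.7  0.1 -1.4] xax [ 0.037  0.077 -0.996] q7 1.44 turn -1.29 tool d mm [ 26.6 181.5  20.3] n 5
[[0.0027, 0.0181, 0.002, -0.13], [0.0027, 0.0181, 0.0021, -0.13], [0.0027, 0.0181, 0.0021, -0.13], [0.0027, 0.0181, 0.0022, -0.13], [0.0027, 0.0181, 0.0022, -0.13], [0.0027, 0.0181, 0.0022, -0.13], [0.0027, 0.0181, 0.0023, -0.13], [0.0027, 0.0181, 0.0023, -0.13], [0.0027, 0.0181, 0.0024, -0.13], [0.0027, 0.0181, 0.0024, -0.13]]
```

```bash

python3 -m inch '[[0.002,0.018,0.002,-0.2,0],[0.002,0.018,0.002,-0.2,0],[0.002,0.018,0.002,-0.2,0],[0.002,0.018,0.002,-0.2,0],[0.002,0.018,0.002,-0.2,0],[0.002,0.018,0.002,-0.2,0],[0.002,0.018,0.003,0,0],[0.002,0.018,0.003,0,0],[0.002,0.016,0.003,0,0],[0,0,0,0,0]]' >/dev/null;
python3 -c "
from h import *
plan(.545,.316,.08,93.5,6)"
```

```text
t 37.53 pos [0.5365 0.3062 0.127 ] yaw 93.78 gap 0.0115 F [-0.4  1.1 -1.2] xax [ 0.021  0.072 -0.997] q7 1.19 turn 0.28 tool d mm [47.7  5.9  7.9] n 2
[[0.008, 0.001, 0.0013, 0.05], [0.008, 0.001, 0.0013, 0.05], [0.008, 0.001, 0.0013, 0.05], [0.008, 0.001, 0.0013, 0.05], [0.008, 0.001, 0.0013, 0.05], [0.008, 0.001, 0.0013, 0.05]]
```

```bash

python3 -m inch '[[0.008,0.001,0.002,0,0],[0.008,0.001,0.002,0,0],[0.008,0.001,0.002,0,0],[0.008,0,0.001,0,0],[0.008,0,0,0,0],[0,0,0,0,0]]' >/dev/null;
python3 -c "
from h import *
prof('b3',.129,.06)
plan(.545,.316,.05,93.5,6)"
```

```text
end x 0.4805 row 145.0 mid x 0.545 y at mid 0.3088 axis z at mid 0.0694 slope -0.0268 yaw 3.66 tcp [0.5446 0.3085 0.0813]
t 38.08 pos [0.5446 0.3085 0.0813] yaw 93.58 gap 0.0113 F [ 0.5 -0.5 -1.8] xax [ 0.019  0.067 -0.998] q7 1.2 turn 0.08 tool d mm [31.7  5.4  0.1] n 1
[[0.0053, 0.0009, 0.0, 0.01], [0.0053, 0.0009, 0.0, 0.01], [0.0053, 0.0009, 0.0, 0.01], [0.0053, 0.0009, 0.0, 0.01], [0.0053, 0.0009, 0.0, 0.01], [0.0053, 0.0009, 0.0, 0.01]]
```

View pics/w_b3.png

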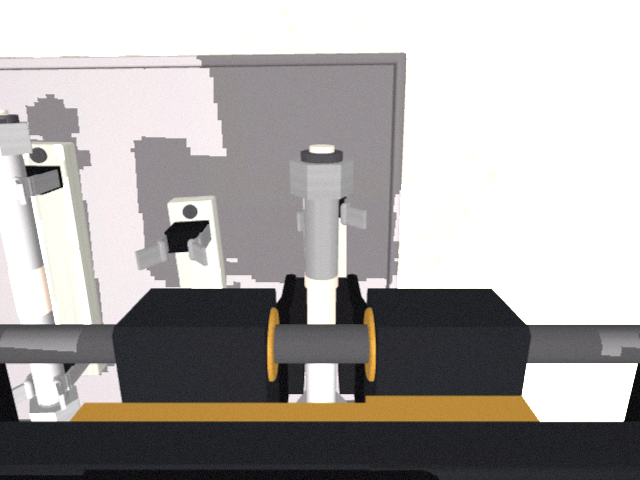

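```bash

python3 -m inch '[[0.007,0.005,0,0,0],[0.007,0,0,0,0],[0,0,0,0,0]]' >/dev/null;
python3 -c "
from h import *
plan(.545,.316,.05,93.5,6)"
```

```text
t 38.33 pos [0.5455 0.3142 0.0672] yaw 93.48 gap 0.0112 F [ 0.2  0.2 -2.2] xax [ 0.02   0.067 -0.998] q7 1.2 turn -0.02 tool d mm [17.2  0.7 -0.8] n 1
[[0.0029, 0.0001, -0.0001, -0.0], [0.0029, 0.0001, -0.0001, -0.0], [0.0029, 0.0001, -0.0001, -0.0], [0.0029, 0.0001, -0.0001, -0.0], [0.0029, 0.0001, -0.0001, -0.0], [0.0029, 0.0001, -0.0001, -0.0]]
```

```bash

python3 -m inch '[[0.005,0,-0.001,0,0],[0.005,0,-0.001,0,0],[0.005,0,-0.001,0,0]]' >/dev/null; python3 s.py
python3 -m inch '[[0.004,0,-0.001,0,0]]' >/dev/null; python3 s.py
python3 -c "
from h import *
prof('b4',.129)"
```

```text
38.58 [0.5466 0.3154 0.0561] xax [ 0.0276  0.0697 -0.9972] yaw 93.51 F [-0.5 -2.5  2. ] 0.0113
38.67 [0.5465 0.315  0.0524] xax [ 0.029   0.0695 -0.9972] yaw 93.5 F [ 0.1 -2.4 -0.2] 0.0112
end x 0.4827 row 145.0 mid x 0.5472 y at mid 0.3152 axis z at mid 0.0422 slope 0.0071 yaw 3.73 tcp [0.5463 0.315  0.0519]
```

```bash

python3 -m inch '[[0.004,0,0,0,0],[0,0,0,0,0]]' >/dev/null; python3 s.py
python3 -c "
from h import *
o=prof('b5',.129); print(o[::5].round(4))"
```

```text
38.88 [0.5465 0.315  0.0524] xax [ 0.0278  0.0699 -0.9972] yaw 93.5 F [ 1.7 -0.9 -7.2] 0.0111
end x 0.483 row 145.0 mid x 0.5475 y at mid 0.3152 axis z at mid 0.042 slope 0.0078 yaw 3.67 tcp [0.5466 0.315  0.0521]
[[4.830e-01 3.112e-01 4.190e-02 1.450e+02]
 [4.872e-01 3.114e-01 4.900e-02 1.600e+02]
 [4.915e-01 3.114e-01 5.270e-02 1.750e+02]
 [4.971e-01 3.117e-01 5.170e-02 1.900e+02]
 [5.033e-01 3.118e-01 4.740e-02 2.050e+02]
 [5.080e-01 3.127e-01 4.950e-02 2.200e+02]
 [5.137e-01 3.131e-01 4.930e-02 2.350e+02]
 [5.203e-01 3.133e-01 4.760e-02 2.500e+02]
 [5.262e-01 3.137e-01 4.790e-02 2.650e+02]
 [5.322e-01 3.145e-01 4.820e-02 2.800e+02]
 [5.731e-01 3.170e-01 4.800e-02 3.720e+02]
 [5.818e-01 3.173e-01 4.930e-02 3.920e+02]]
```

View pics/w_b5.png

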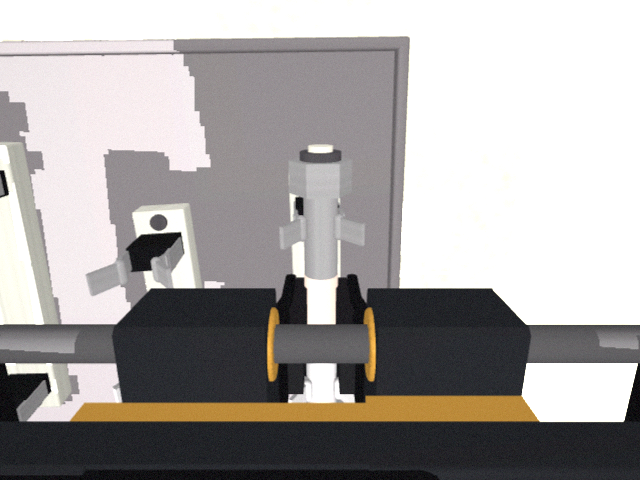

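Column b is level, with the tube top at about 0.048, and centred to within 1.5 mm. I release it and go for a.

```bash

python3 -m inch '[[0,0,0,0,42],[0,0,0,0,42],[0,0,0,0,42],[0,0,0,0,42],[-0.01,0,0,0,42],[-0.041,0,0,0,42],[0,0,0,0,42],[-0.041,0,0,0,60],[0,0,0,0,60]]' >/dev/null; python3 s.py
python3 -c "
from h import *
q=robot.get_state()['qpos'];print(np.round(q,2))
c,P=look('b6')
plan(.6365,-.3095,.15,-14.8,24)"
```

```text
39.68 [0.5422 0.3105 0.1394] xax [ 0.0258  0.0707 -0.9972] yaw 93.56 F [2.1 1.1 2.4] 0.0434
[-0.73  0.3   0.23  1.7  -0.13  1.1   1.18]
t 39.73 pos [0.5398 0.3098 0.1354] yaw 93.58 gap 0.0465 F [-1.4 -0.4 -1.1] xax [ 0.02   0.068 -0.998] q7 1.18 turn 108.38 tool d mm [ -54.5 -621.8   59.2] n 16
[[-0.0023, -0.0259, 0.0025, 4.52], [-0.0023, -0.0256, 0.0045, 4.52], [-0.0023, -0.0252, 0.0065, 4.52], [-0.0023, -0.0246, 0.0085, 4.52], [-0.0023, -0.0239, 0.0104, 4.52], [-0.0023, -0.023, 0.0122, 4.52], [-0.0023, -0.0219, 0.014, 4.52], [-0.0023, -0.0208, 0.0157, 4.52], [-0.0023, -0.0195, 0.0173, 4.52], [-0.0023, -0.0181, 0.0187, 4.52], [-0.0023, -0.0165, 0.0201, 4.52], [-0.0023, -0.0149, 0.0213, 4.52], [-0.0023, -0.0132, 0.0225, 4.52], [-0.0023, -0.0113, 0.0234, 4.52], [-0.0023, -0.0095, 0.0242, 4.52], [-0.0023, -0.0075, 0.0249, 4.52], [-0.0023, -0.0055, 0.0254, 4.52], [-0.0023, -0.0035, 0.0258, 4.52], [-0.0023, -0.0015, 0.026, 4.52], [-0.0023, 0.0006, 0.026, 4.52], [-0.0023, 0.0026, 0.0259, 4.52], [-0.0023, 0.0046, 0.0256, 4.52], [-0.0023, 0.0066, 0.0252, 4.52], [-0.0023, 0.0086, 0.0246, 4.52]]
```

View pics/w_b6.png

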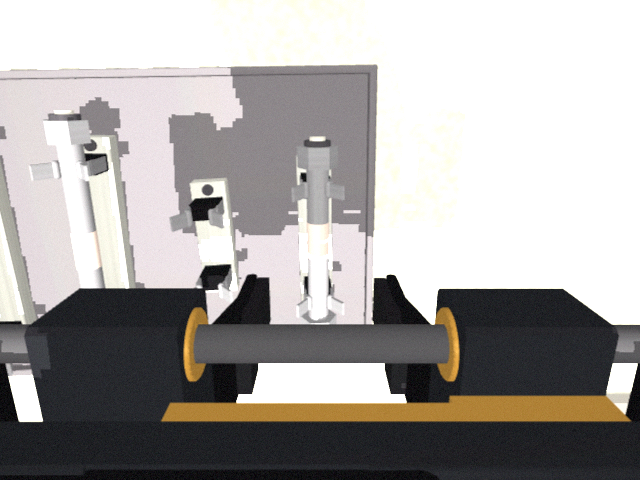

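```bash

python3 -m inch '[[-0.003,-0.026,0.003,4.5,60],[-0.003,-0.026,0.005,4.5,60],[-0.003,-0.025,0.007,4.5,60],[-0.003,-0.025,0.009,4.5,60],[-0.002,-0.024,0.010,4.5,60],[-0.002,-0.023,0.012,4.5,60],[-0.002,-0.022,0.014,4.5,60],[-0.002,-0.021,0.016,4.5,60],[-0.002,-0.020,0.017,4.5,60],[-0.002,-0.018,0.019,4.5,60]]' >/dev/null; python3 s.py
python3 -m inch '[[-0.002,-0.017,0.020,4.5,60],[-0.002,-0.015,0.021,4.5,60],[-0.002,-0.013,0.023,4.5,60],[-0.002,-0.011,0.023,4.5,60],[-0.002,-0.010,0.024,4.5,60],[-0.002,-0.008,0.025,4.5,60],[-0.002,-0.006,0.025,4.5,60],[-0.002,-0.004,0.026,4.5,60],[-0.002,-0.002,0.026,4.5,60]]' >/dev/null; python3 s.py
python3 -c "
from h import *
plan(.6365,-.3095,.13,-14.8)"
```

```text
40.57 [0.5778 0.0511 0.1446] xax [ 0.0203  0.0769 -0.9968] yaw 47.37 F [-0.6 -0.5  0.5] 0.0522
41.32 [ 0.6042 -0.1917  0.1466] xax [ 0.0218  0.0806 -0.9965] yaw 4.94 F [ 1.  -0.4  0.3] 0.0519
t 41.32 pos [ 0.6042 -0.1917  0.1466] yaw 4.94 gap 0.0519 F [ 1.  -0.4  0.3] xax [ 0.022  0.081 -0.997] q7 0.64 turn 19.74 tool d mm [  7.8  21.5 121.1] n 4
[[0.0019, 0.0054, 0.0303, 4.94], [0.0019, 0.008, 0.0297, 4.94], [0.0019, 0.0105, 0.0289, 4.94], [0.0019, 0.0129, 0.0279, 4.94]]
```

```bash

python3 -m inch '[[0,0.004,0.023,4,60],[0,0.005,0.023,4,60],[0,0.007,0.023,4,60],[0,0.008,0.023,4,60],[0,0.009,0.022,4,60],[0,0,0,0,60]]' >/dev/null; python3 s.py
python3 -c "
from h import *
c,P=look('a1'); print(proj(c,(.6365,-.3095,.01)))
plan(.6365,-.3095,.022,-14.8)"
```

```text
41.82 [ 0.6294 -0.3186  0.1374] xax [ 0.0214  0.0776 -0.9968] yaw -16.49 F [-1.8 -1.2 -0.4] 0.0522
[327.05370743 227.17784428]
t 41.87 pos [ 0.6297 -0.3162  0.1375] yaw -16.26 gap 0.0521 F [ 0.3 -0.   0. ] xax [ 0.021  0.08  -0.997] q7 0.48 turn -1.46 tool d mm [115.8   4.9   1.3] n 3
[[0.0386, 0.0016, 0.0004, -0.49], [0.0386, 0.0016, 0.0004, -0.49], [0.0386, 0.0016, 0.0005, -0.49]]
```

View pics/w_a1.png

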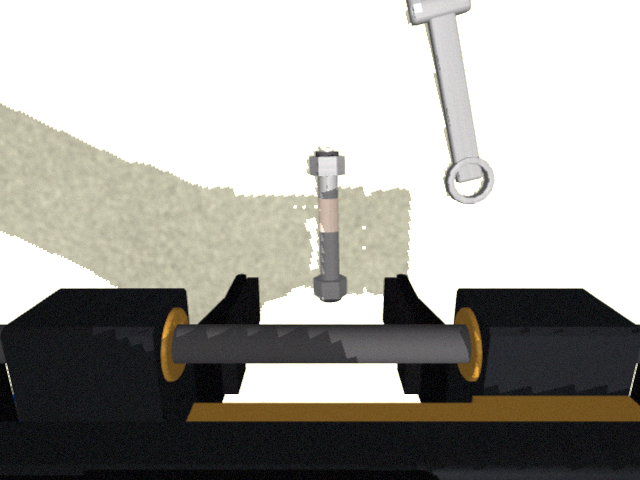

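Column a spans rows 152–300 at column 329, so its middle is at about row 228, as predicted. The wrench ring at (470,180) is well clear. I'll descend.

```bash

python3 -m inch '[[0.012,0.002,0,-0.5,60],[0.012,0.001,0,-0.5,60],[0.012,0,0,-0.5,60],[0.012,0,0,0,60],[0.012,0,0,0,60],[0.012,0,0.001,0,60],[0.012,0,0.001,0,60],[0.012,0,0.001,0,60],[0,0,0,0,60]]' >/dev/null
python3 -c "
from h import *
plan(.6365,-.3095,.022,-14.8)"
```

```text
t 42.62 pos [ 0.635  -0.3007  0.0289] yaw -13.88 gap 0.0525 F [-0.7  0.2 -0.4] xax [ 0.018  0.089 -0.996] q7 0.55 turn 0.92 tool d mm [6.2 3.6 8.8] n 1
[[0.0062, 0.0036, 0.0088, 0.92]]
```

```bash

python3 -m inch '[[0.002,0.003,0.008,0.8,60],[0.005,0,0,0,60],[0,0,0,0,60]]' >/dev/null; python3 s.py
python3 -m inch '[[0,0,0,0,5],[0,0,0,0,0],[0,0,0,0,0],[0,0,0,0,0],[0,0,0,0,0],[0,0,0,0,0],[0,0,0,0,0],[0,0,0,0,0]]' 50 >/dev/null; python3 s.py
```

```text
42.87 [ 0.6365 -0.3101  0.0207] xax [ 0.0185  0.0877 -0.996 ] yaw -14.79 F [ 0.4  0.4 -0.7] 0.0522
43.53 [ 0.6375 -0.3116  0.0231] xax [ 0.0219  0.0864 -0.996 ] yaw -14.84 F [-0.3 -0.6  0. ] 0.0116
```

```bash

python3 -m inch '[[-0.01,0,0,0,0],[-0.01,0,0,0,0],[-0.01,0,0,0,0],[-0.01,0,0,0,0],[-0.01,0,0,0,0],[0,0,0,0,0]]' >/dev/null
python3 -c "
from h import *
plan(.58,-.06,.085,93.5,16)"
```

```text
t 44.03 pos [ 0.636  -0.3162  0.0781] yaw -14.84 gap 0.0115 F [ 0.7 -0.9 -0.7] xax [ 0.021  0.087 -0.996] q7 0.53 turn -108.34 tool d mm [  14.1 -119.8 -233. ] n 16
[[0.0009, -0.0075, -0.0146, -6.77], [0.0009, -0.0057, -0.0153, -6.77], [0.0009, -0.0039, -0.0159, -6.77], [0.0009, -0.002, -0.0163, -6.77], [0.0009, -0.0, -0.0164, -6.77], [0.0009, 0.0019, -0.0163, -6.77], [0.0009, 0.0038, -0.0159, -6.77], [0.0009, 0.0057, -0.0154, -6.77], [0.0009, 0.0074, -0.0146, -6.77], [0.0009, 0.0091, -0.0136, -6.77], [0.0009, 0.0106, -0.0124, -6.77], [0.0009, 0.012, -0.0111, -6.77], [0.0009, 0.0133, -0.0096, -6.77], [0.0009, 0.0143, -0.008, -6.77], [0.0009, 0.0151, -0.0062, -6.77], [0.0009, 0.0158, -0.0044, -6.77]]
```

```bash

python3 -m inch '[[0,-0.008,-0.015,-6.8,0],[0,-0.006,-0.015,-6.8,0],[0,-0.004,-0.016,-6.8,0],[0,-0.002,-0.016,-6.8,0],[0,0,-0.016,-6.8,0],[0,0.002,-0.016,-6.8,0],[0.001,0.004,-0.016,-6.8,0],[0.001,0.006,-0.015,-6.8,0],[0.001,0.007,-0.015,-6.8,0],[0.001,0.009,-0.014,-6.8,0]]' >/dev/null; python3 s.py
python3 -m inch '[[0.001,0.011,-0.012,-6.8,0],[0.001,0.012,-0.011,-6.8,0],[0.001,0.013,-0.010,-6.8,0],[0.001,0.014,-0.008,-6.8,0],[0.001,0.015,-0.006,-6.8,0],[0,0,0,0,0]]' >/dev/null; python3 s.py
python3 -c "
from h import *
plan(.58,-.06,.027,93.5)"
```

```text
44.87 [ 0.5947 -0.1594  0.0914] xax [ 0.0279  0.0774 -0.9966] yaw 55.77 F [-0.2  0.4 -1.5] 0.0116
45.37 [ 0.5704 -0.0742  0.094 ] xax [ 0.0295  0.08   -0.9964] yaw 92.0 F [ 0.3  0.8 -1.2] 0.0117
t 45.37 pos [ 0.5704 -0.0742  0.094 ] yaw 92.0 gap 0.0117 F [ 0.3  0.8 -1.2] xax [ 0.03   0.08  -0.996] q7 1.88 turn -1.5 tool d mm [68.2  8.5  7.9] n 2
[[0.0341, 0.0043, 0.004, -0.75], [0.0341, 0.0042, 0.004, -0.75]]
```

```bash

python3 -m inch '[[0.01,0,0,-0.7,0],[0.01,0,0,-0.7,0],[0.01,0,0,0,0],[0.01,0,0,0,0],[0.01,0,0,0,0],[0.01,0,0,0,0],[0.005,0,0,0,0],[0,0,0,0,0]]' >/dev/null; python3 s.py
python3 -m inch '[[0,0,0,0,28],[0,0,0,0,28],[0.003,0,0,0,28],[0,0,0,0,28],[0,0,0,0,0],[0,0,0,0,0],[0,0,0,0,0],[0,0,0,0,0],[0,0,0,0,0]]' 60 >/dev/null; python3 s.py
python3 -m inch '[[-0.012,0,0,0,0],[-0.012,0,0,0,0],[-0.012,0,0,0,0],[-0.012,0,0,0,0],[-0.012,0,0,0,0],[-0.012,0,0,0,0],[-0.012,0,0,0,0],[-0.012,0,0,0,0],[-0.01,0,0,0,0],[0,0,0,0,0]]' >/dev/null; python3 s.py
python3 - <<'E'
from h import *
prof('a2',.104)
plan(.553,.2498,.13,93.5,16)
E
```

```text
46.03 [ 0.575  -0.0744  0.0234] xax [ 0.0342  0.0768 -0.9965] yaw 92.61 F [-0.4  0.8  6.5] 0.0116
46.78 [ 0.5757 -0.0744  0.0211] xax [ 0.0354  0.0771 -0.9964] yaw 92.57 F [0.8 0.1 1.3] 0.0112
47.62 [ 0.5716 -0.085   0.1407] xax [ 0.039   0.0758 -0.9964] yaw 92.49 F [ 0.5  0.7 -1. ] 0.0111
end x 0.518 row 172.0 mid x 0.57 y at mid -0.085 axis z at mid 0.1311 slope 0.0353 yaw 2.36 tcp [ 0.5713 -0.0849  0.1399]
t 47.67 pos [ 0.5713 -0.0849  0.1399] yaw 92.48 gap 0.0113 F [-0.5  0.2 -0.9] xax [ 0.038  0.076 -0.996] q7 1.88 turn -1.02 tool d mm [ 34.5 333.6  -5.2] n 9
[[0.0022, 0.0208, -0.0003, -0.06], [0.0022, 0.0208, -0.0003, -0.06], [0.0022, 0.0208, -0.0003, -0.06], [0.0022, 0.0208, -0.0003, -0.06], [0.0022, 0.0208, -0.0002, -0.06], [0.0022, 0.0208, -0.0002, -0.06], [0.0022, 0.0208, -0.0002, -0.06], [0.0022, 0.0208, -0.0002, -0.06], [0.0022, 0.0208, -0.0001, -0.06], [0.0022, 0.0208, -0.0001, -0.06], [0.0022, 0.0208, -0.0001, -0.06], [0.0022, 0.0208, -0.0001, -0.06], [0.0022, 0.0208, -0.0001, -0.06], [0.0022, 0.0208, -0.0, -0.06], [0.0022, 0.0208, -0.0, -0.06], [0.0022, 0.0208, 0.0, -0.06]]
```

View pics/w_a2.png

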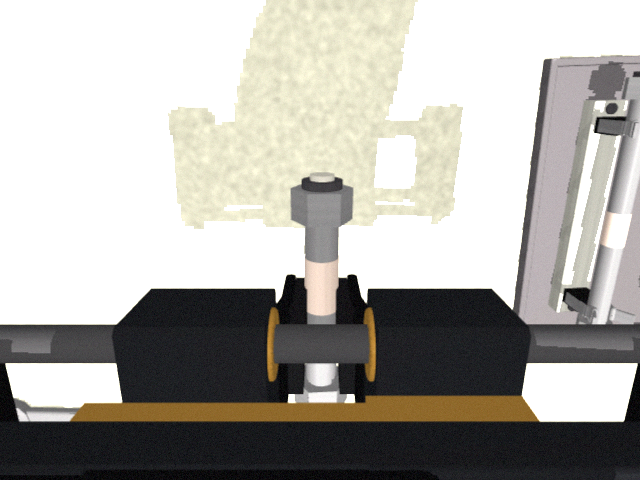

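```bash

python3 -m inch '[[0.001,0.02,0,-0.1,0],[0.001,0.02,0,-0.1,0],[0.001,0.02,0,-0.1,0],[0.001,0.02,0,-0.1,0],[0.001,0.02,0,-0.1,0],[0.001,0.02,0,-0.1,0],[0.001,0.02,0,0,0],[0.001,0.02,0,0,0],[0.001,0.02,0,0,0],[0.001,0.02,0,0,0]]' >/dev/null
python3 -c "
from h import *
plan(.553,.2498,.13,93.5,7)"
```

```text
t 48.5 pos [0.5578 0.1155 0.1389] yaw 92.37 gap 0.0112 F [ 0.2 -0.6 -1. ] xax [ 0.03   0.07  -0.997] q7 1.47 turn -1.13 tool d mm [ 18.1 133.4   0.2] n 4
[[0.0026, 0.0191, 0.0, -0.16], [0.0026, 0.0191, 0.0001, -0.16], [0.0026, 0.0191, 0.0001, -0.16], [0.0026, 0.0191, 0.0002, -0.16], [0.0026, 0.0191, 0.0002, -0.16], [0.0026, 0.0191, 0.0003, -0.16], [0.0026, 0.0191, 0.0004, -0.16]]
```

```bash

python3 -m inch '[[0.003,0.019,0,-0.2,0],[0.003,0.019,0,-0.2,0],[0.003,0.019,0,-0.2,0],[0.003,0.019,0,-0.2,0],[0.003,0.019,0,-0.2,0],[0.003,0.019,0,0,0],[0.003,0.014,0,0,0],[0,0,0,0,0]]' >/dev/null
python3 -c "
from h import *
plan(.553,.2498,.08,93.5,5)"
```

```text
t 49.17 pos [0.5446 0.2561 0.1197] yaw 93.82 gap 0.0113 F [-0.3  0.6 -1.1] xax [ 0.018  0.069 -0.997] q7 1.25 turn 0.32 tool d mm [39.3 -9.5  7.1] n 2
[[0.0079, -0.0019, 0.0014, 0.06], [0.0079, -0.0019, 0.0014, 0.06], [0.0079, -0.0019, 0.0014, 0.06], [0.0079, -0.0019, 0.0014, 0.06], [0.0079, -0.0019, 0.0014, 0.06]]
```

```bash

python3 -m inch '[[0.008,-0.002,0.002,0.1,0],[0.008,-0.002,0.002,0.1,0],[0.008,-0.002,0.002,0,0],[0.008,-0.002,0.001,0,0],[0.008,-0.001,0,0,0],[0,0,0,0,0]]' >/dev/null
python3 -c "
from h import *
prof('a3',.104,.06)
plan(.553,.2498,.05,93.5,5)"
```

```text
end x 0.4994 row 175.0 mid x 0.5514 y at mid 0.2432 axis z at mid 0.0633 slope 0.0119 yaw 3.27 tcp [0.5536 0.2432 0.0733]
t 49.72 pos [0.5536 0.2432 0.0733] yaw 93.31 gap 0.0113 F [ 0.2 -0.3 -1.2] xax [ 0.016  0.064 -0.998] q7 1.28 turn -0.19 tool d mm [23.7  5.2 -0.7] n 1
[[0.0047, 0.001, -0.0001, -0.04], [0.0047, 0.001, -0.0001, -0.04], [0.0047, 0.001, -0.0001, -0.04], [0.0047, 0.001, -0.0001, -0.04], [0.0047, 0.001, -0.0001, -0.04]]
```

View pics/w_a3.png

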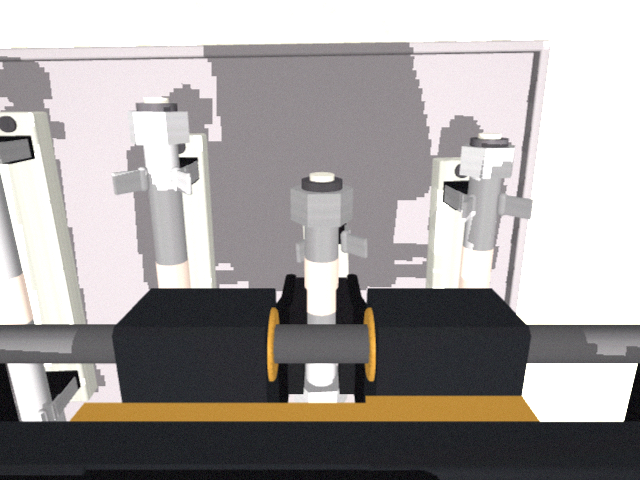

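```bash

python3 -m inch '[[-0.002,0.006,0.001,0,0],[0,0,0,0,0]]' >/dev/null
python3 -c "
from h import *
prof('a4',.104,.06)
plan(.5545,.2495,.05,93.5,5)"
```

```text
end x 0.5008 row 172.0 mid x 0.5528 y at mid 0.2486 axis z at mid 0.0664 slope 0.0086 yaw 3.16 tcp [0.5548 0.2479 0.0759]
t 49.93 pos [0.5548 0.2479 0.0759] yaw 93.19 gap 0.0113 F [ 0.1  0.1 -0.9] xax [ 0.016  0.063 -0.998] q7 1.27 turn -0.31 tool d mm [25.9  0.  -0.7] n 1
[[0.0052, 0.0, -0.0001, -0.06], [0.0052, 0.0, -0.0001, -0.06], [0.0052, 0.0, -0.0001, -0.06], [0.0052, 0.0, -0.0001, -0.06], [0.0052, 0.0, -0.0001, -0.06]]
```

```bash

python3 -m inch '[[0.006,0,0,-0.2,0],[0.006,0,0,0,0],[0.005,0,-0.001,0,0]]' >/dev/null; python3 s.py
python3 -m inch '[[0.005,0,-0.001,0,0],[0.005,0,-0.001,0,0]]' >/dev/null; python3 s.py
python3 -c "
from h import *
prof('a5',.104)"
```

```text
50.18 [0.5567 0.2503 0.0616] xax [ 0.022   0.0661 -0.9976] yaw 93.48 F [-4.1 -5.5 24.2] 0.0116
50.35 [0.5586 0.25   0.0547] xax [ 0.0294  0.0663 -0.9974] yaw 93.5 F [-0.6 -2.3  0.4] 0.0113
end x 0.5048 row 172.0 mid x 0.5568 y at mid 0.2499 axis z at mid 0.0452 slope 0.0206 yaw 3.56 tcp [0.558  0.2497 0.0534]
```

```bash

python3 -m inch '[[0.005,0,-0.002,0,0],[0.004,0,-0.002,0,0],[0,0,0,0,0]]' >/dev/null; python3 s.py
python3 -c "
from h import *
o=prof('a6',.104); print(o[::3].round(4))"
```

```text
50.65 [0.5575 0.2497 0.0514] xax [ 0.0339  0.0675 -0.9971] yaw 93.47 F [ 0.6  0.5 -8.1] 0.0115
end x 0.5039 row 172.0 mid x 0.5559 y at mid 0.2496 axis z at mid 0.0423 slope 0.0096 yaw 3.39 tcp [0.5575 0.2497 0.051 ]
[[5.039e-01 2.468e-01 3.840e-02 1.720e+02]
 [5.056e-01 2.461e-01 4.560e-02 1.810e+02]
 [5.084e-01 2.467e-01 4.840e-02 1.900e+02]
 [5.110e-01 2.466e-01 5.150e-02 1.990e+02]
 [5.141e-01 2.468e-01 5.170e-02 2.080e+02]
 [5.174e-01 2.470e-01 5.150e-02 2.170e+02]
 [5.205e-01 2.468e-01 5.130e-02 2.260e+02]
 [5.250e-01 2.478e-01 4.800e-02 2.350e+02]
 [5.278e-01 2.480e-01 4.930e-02 2.440e+02]
 [5.313e-01 2.481e-01 4.920e-02 2.530e+02]
 [5.356e-01 2.475e-01 4.860e-02 2.620e+02]
 [5.393e-01 2.486e-01 4.780e-02 2.710e+02]
 [5.430e-01 2.491e-01 4.770e-02 2.800e+02]
 [5.466e-01 2.491e-01 4.780e-02 2.890e+02]
 [5.855e-01 2.515e-01 4.790e-02 3.760e+02]
 [5.899e-01 2.514e-01 4.970e-02 3.880e+02]
 [5.945e-01 2.517e-01 5.130e-02 4.000e+02]]
```

View pics/w_a6.png

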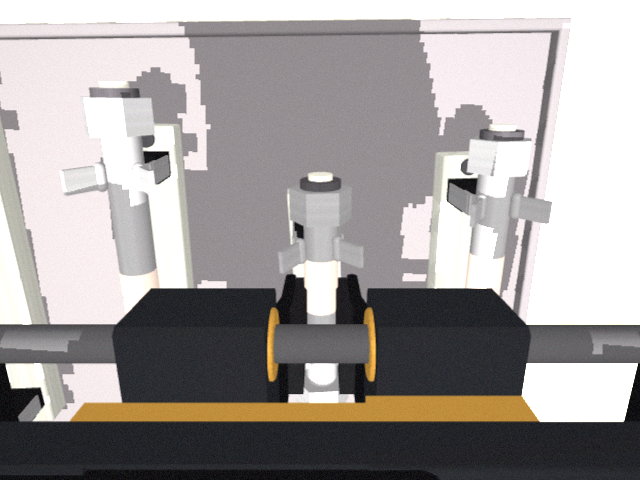

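Column a is level at the same height as the others, so it is seated. I release it and retreat for an overall check.

```bash

python3 -m inch '[[0,0,0,0,38],[0,0,0,0,38],[0,0,0,0,38],[0,0,0,0,38],[-0.01,0,0,0,38],[-0.02,0,0,0,38],[-0.03,0,0,0,38],[-0.041,0,0,0,60],[-0.041,0,0,0,60],[-0.041,0,-0.02,0,60]]' >/dev/null; python3 s.py
python3 -m inch '[[-0.02,0,-0.03,0,60],[-0.01,0,-0.03,0,60],[0,0,0,0,60]]' >/dev/null; python3 s.py
python3 - <<'E'
from h import *
for n in ['top','scene','wrist']:
    p,d=optics.capture(n); np.save(f'pics/{n}9.npy',d); cv2.imwrite(f'pics/{n}9.png',cv2.convertScaleAbs(p,alpha=1.6))
E
```

```text
51.53 [0.528  0.2359 0.2232] xax [ 0.0128  0.0583 -0.9982] yaw 93.44 F [0.8 0.4 0.1] 0.0457
51.78 [0.4681 0.2319 0.2655] xax [ 0.0271  0.0673 -0.9974] yaw 93.43 F [ 0.1 -0.3 -0.5] 0.0514
```

View pics/scene9.png

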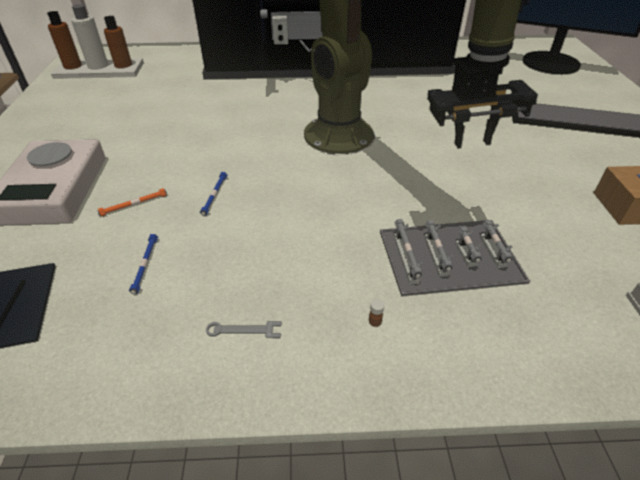

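View pics/wrist9.png

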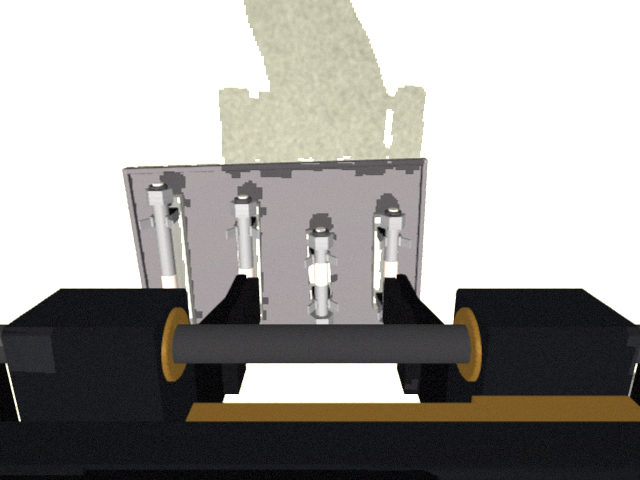

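```bash

python3 - <<'E'
from h import *
S=dict(a=(.553,.2498),b=(.5461,.3157),c=(.5545,.1803),d=(.5612,.1097)); L=dict(a=.104,b=.129,c=.154,d=.179)
u=np.array([np.cos(np.radians(3.5)),np.sin(np.radians(3.5))]); v=np.array([-u[1],u[0]])
for n in ['scene','top']:
    P=cloud(cal(n),np.load(f'pics/{n}9.npy')).reshape(-1,3); P=P[np.isfinite(P[:,2])]
    for k in 'abcd':
        q=P[:,:2]-S[k]; t=q@u; w=q@v
        m=(abs(w)<.012)&(abs(t)<L[k]/2+.015)&(P[:,2]>.028)&(P[:,2]<.075)
        if m.sum()<10: print(n,k,'hidden'); continue
        tt=t[m]; z=P[m,2]; ww=w[m]
        o=[]
        hb=L[k]/2-.017-.004
        for lo,hi in [(-hb,-hb*.3),(-hb*.3,hb*.3),(hb*.3,hb)]:
            mm=(tt>lo)&(tt<hi)&(abs(ww)<.006); o.append(np.percentile(z[mm],80).round(4) if mm.sum()>2 else None)
        print(n,k,m.sum(),'ext',tt.min().round(4),tt.max().round(4),'mid',((tt.min()+tt.max())/2).round(4),'len',np.ptp(tt).round(4),'top z (-x,mid,+x)',o,'w',np.median(ww[abs(ww)<.009]).round(4))
c=cal('scene'); 
optics.capture('scene')
for q in ['vial_mid','wrench']:
    for r in optics.pinpoint(q,'scene')[:1]: print(q,r['conf'],r['position'])
p=cv2.imread('pics/scene9.png')[205:300,375:535]; cv2.imwrite('pics/rz.png',cv2.resize(p,None,fx=5,fy=5,interpolation=cv2.INTER_CUBIC))
E
```

```text
scene a 350 ext -0.047 0.0558 mid 0.0044 len 0.1028 top z (-x,mid,+x) [np.float64(0.0467), np.float64(0.0467), np.float64(0.0472)] w -0.0025
scene b 417 ext -0.0619 0.0665 mid 0.0023 len 0.1283 top z (-x,mid,+x) [np.float64(0.0466), np.float64(0.047), np.float64(0.0474)] w -0.0025
scene c 433 ext -0.0743 0.0784 mid 0.002 len 0.1527 top z (-x,mid,+x) [np.float64(0.0471), np.float64(0.0473), np.float64(0.0467)] w -0.0017
scene d 479 ext -0.0904 0.0862 mid -0.0021 len 0.1767 top z (-x,mid,+x) [np.float64(0.047), np.float64(0.0469), np.float64(0.0472)] w -0.0012
top a 197 ext -0.0211 0.0528 mid 0.0159 len 0.0739 top z (-x,mid,+x) [np.float64(0.0491), np.float64(0.0469), np.float64(0.047)] w -0.0014
top b 208 ext -0.0069 0.0618 mid 0.0275 len 0.0687 top z (-x,mid,+x) [None, np.float64(0.0485), np.float64(0.0486)] w -0.0023
top c 435 ext -0.0794 0.0744 mid -0.0025 len 0.1538 top z (-x,mid,+x) [np.float64(0.0492), np.float64(0.0487), np.float64(0.0478)] w -0.0019
top d 488 ext -0.0944 0.0842 mid -0.0051 len 0.1786 top z (-x,mid,+x) [np.float64(0.0481), np.float64(0.0483), np.float64(0.0481)] w -0.0011
vial_mid 0.82 [380.2, 310.1]
wrench 0.72 [243.1, 328.9]
```

View pics/rz.png

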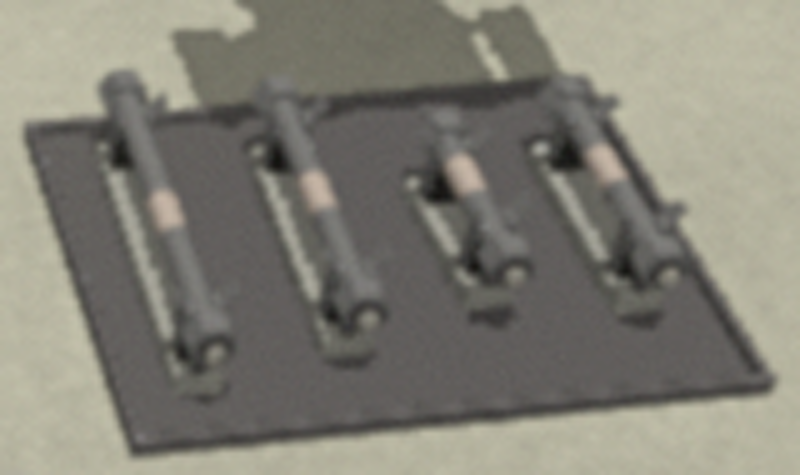

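```bash
python3 s.py; python3 -c "
from plant import hand_in
print(hand_in())"
```

```text
52.08 [0.4713 0.2302 0.2599] xax [ 0.0228  0.062  -0.9978] yaw 93.2 F [ 0.5  0.5 -0.7] 0.0522
the job is handed in; nothing more can be done
None
```

All four columns are in their own clips, shortest in the closest-set pair up to longest in the widest, and I handed the job in at about 52 s of the 112 s allowed. The hand-in gives no verdict, so the results below are from my own last checks.

**Height:** the last scene view shows every tube level, with its top at about 47 mm. That puts the axes at about 40.5 mm against the 40 mm seat height, so all four are snapped home at both ends.

**Position:** the columns are within about 2.5 mm across the bars. Along the bars they are 2–5 mm off centre, inside the 10 mm limit but not perfectly centred.
- In the scene view, a is 4.4 mm off, b 2.3 mm and c 2.0 mm.
- The two cameras disagree by about 3–4.5 mm along the bars: d reads −2 mm in the scene view and −5 mm in the top view; c reads +2.0 and −2.5 mm.
- The top view of a and b was partly hidden by the arm, so those two rest on the scene view and the wrist view.

**Vial and wrench:** both look undisturbed. The wrench stayed within a pixel of its starting place. The vial estimate differed by about 4 pixels, which I put down to network scatter, since I never went near it.

**What went less smoothly:**
- The tool slowly tilted by up to about 5° during the moves, so I set d, b and a down on the bench and regripped them level before pressing them in.
- One nudge to centre d overshot, and I corrected it.
- The wrist force peaked at about 46 N while pressing, against the 120 N limit.

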